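# Stir the prize-draw beads

### The arm

A 6-joint arm with a two-finger parallel gripper is mounted at the origin on the work surface. World frame = base frame: x ahead of the robot, y to its left, z up, the work surface at z = 0. Lengths are in mm, angles in rad, forces in N, time in s.
With the tool pointing down it reaches from about 275 to 1000 mm from the base axis. Payload 8.4 kg.
Tool frame: the origin (TCP) lies on the centre line of the jaws, within the pads' length; the fingertips stand r.tip_reach ahead of it and the grasp point (between the pads) lies 3 mm ahead of it (r.tip_reach is the distance from the TCP to the fingertips, in mm); z points along the fingers, y is the direction in which the jaws open and shut (so a half turn about z gives the same grasp; the last joint's range is limited). The gripper opens to 85 mm and grips with 20 to 120 N. Pads are 22 mm wide; open, the fingers measure 114 mm over their backs; the gripper's body (76 mm by 85 mm) begins 54 mm behind the grasp point. The pads swing forward as they close: fully open they stand 13 mm farther back than shut.
Start: joints at [-1.151, 0.353, 1.633, -0, 1.155, -0.002], TCP at [255.876, -570.224, 253.281] pointing down, gripper open.
Joint ranges: [-2.63, 2.63], [-0.92, 2.1], [0.06, 2.66], [-1.3, 4.44], [0, 2.69], [-3.02, 3.02]. Speed limits (rad/s): [2.22, 2.22, 2.79, 3.14, 3.14, 3.14].

### API

Orientations are given as [roll, pitch, yaw] about the fixed x, y, z axes, in that order (R = Rz(yaw) Ry(pitch) Rx(roll)).
In Python, from rig import sense, optics, r, nets gives the robot as it stands. The module is installed in compiled form; this text tells all that it offers.
- The arm moves only by the tool carry_out, never from a script. Its argument "increments" is a list that holds one entry, the list of rows, each a list of 6 numbers: the shift along the tool's x, y, z normalised to -1 to 1, where 1 is 40 cm, then the turn, a rotation vector about the tool's x, y, z normalised to -1 to 1, where 1 is 60 degrees. A call has 1 to 5 rows; each row is the pose to reach, as a shift and turn from the pose commanded when the call began, along the tool's axes at that moment; what a row does not reach only later rows make up. A row lasts 1/12 s, in which the tool goes at most 41.7 mm and 7.16 degrees, less where a joint would pass 70% of its speed; a pose out of reach is approached as far as the arm can. A call with a number of a shift or a turn outside -1 to 1 is refused whole. A call with a gripper value outside its range is refused whole. "hand" is the closure, from 0 (fully open) to 1 (shut), set as the call begins (left out, the last holds). The fingers move at their own pace and stop on an object; "squeeze" is the grip in N (left out, the last holds). Time passes only in rows, so rows that repeat a pose let the fingers close. It gives the time, the measured TCP pose, the force and the opening at its end, in the units of the state.
- sense(): the state, without advancing time (a new reading comes with each control period).
- optics.grab_frame(name): name is "side" or "top" or "wrist"; returns a dict with "img" (400x640x3 uint8, red, green, blue), "range_z" (400x640 float32, mm along the optical axis (not along the pixel's ray), 0 where there is no reading), "fov_y" (degrees; the focal length in pixels is half the picture's height over the tangent of half this angle, whatever the lens; pixels are square), "cx", "cy" (the principal point, pixels), "R" (3x3) and "t" (3): a world point X has camera coordinates R X + t. Camera axes: x right, y down, z forward; pixel columns grow to the right and rows downward; lengths in mm; the calibration is good to about 2 mm. A picture is of the moment at which its call begins.
- r.sign_off(): hands the job in, once; it reports no verdict.
Trained networks look in the newest picture that a camera, given by its name, has taken for a name from the list of things; names that differ only in an ending like _2 or _b are one class to them, and where a whole thing is asked for, a point or a joint stands for the part that bears it (a point fixed in the world has none). Each returns a list of dicts, best first, with "confidence" (0 to 1); they miss things now and then, are a little off and sometimes report something else, mostly with a low value. They report only what shows in the picture. A call takes as long as a camera call. They do not tell look-alikes from the thing itself.
- nets.trace(target, camera): "mask" (400x640 bool, what is visible of it).
- nets.tip_of(target, camera): "point" ([x, y, z] in mm, in world coordinates, good to about 4 mm: a listed point, or the origin of a listed thing).
The state is a dict: "clock": time; "qpos": joint angles; "qvel": joint speeds; "joint_efforts": joint torques, N m; "eef_pos": TCP position; "tcp_rot": TCP orientation; "contact_force": force on the tool from outside, world axes, zero at the start; "wrist_torque": the same for the moment, N m; "opening": opening from 0.0 (shut) to 1.0 (fully open).
Only numpy, scipy, OpenCV 4.12 (cv2) and the standard library are available. Lean on these libraries where they do the work, as an engineer would, in place of code of your own. Each camera call takes 0.05 s, during which the arm holds its last target.

### The job

Mix the beads for the office prize draw: set the foot of the tall wooden stirrer down close to the floor of the bowl that holds the beads, in the clear space on the side nearest the robot, and, keeping it down, stir at least one full turn anticlockwise (seen from above), in a circle midway between centre and wall, pushing the big bead along. Then stand the stirrer upright in the middle of the cork coaster, leaving the big bead in the bowl.

Things in the scene. Friction and masses are not known exactly. Their poses are not given: they have to be found in the camera images.
- stirrer_center (a point): Centre, 60 mm above the underside, of the loose dark wooden stirrer: 120 mm tall, round, standing upright by itself; disc foot 40 mm wide, 14 mm thick; shaft 18 mm; handle 26 mm wide over the top 55 mm (grip there, 35 mm above this point). z: its long axis, up. 90 g. A hand stamp beside it has the same shape and wood but is only 64 mm tall: not wanted.
- bowl_floor (a point): Centre of the flat inner floor, 6 mm above the desk, of the white bowl with the beads: fixed, inner radius 85 mm (92 at the rim), rim 49 mm above this point. x away from the robot, y to its left, z up. Five small drum beads (20 mm wide, 18 tall) and the big one stand loose in it; 45 mm out from the centre towards the robot (-x) is room for the foot. An identical bowl elsewhere is empty.
- bigbead_center (a point): Centre of the big bead: a loose drum-shaped wooden bead 32 mm in diameter and 26 mm tall, about 25 g, the largest in the bowl; it starts standing on the bowl's floor on the side farthest from the robot.
- coaster: Flat round cork coaster, 110 mm in diameter, 6 mm thick, fixed to the desk; origin at the centre of its underside, z up; its top is 6 mm above the desk.
Not all that is in view belongs to the job. Several things have the shape of the coaster; the one meant has the colours described above.

How it is judged:
By the outcome, as a careful person would: the job done as asked, in the order asked, and still so for the second after the job is handed in, with the robot touching nothing.
It also fails if it takes over 59 s, if anything falls off the work surface, if the arm or the gripper's body presses on something with over 40 N, if the wrist force passes 120 N, or if a joint passes its speed limit or range.

## Working session

There is one attempt and no reset: what is moved stays moved. The work goes in short steps, Python scripts to look and compute and a tool call to move; the robot and the scene stay as the last step left them, time stands still between calls to the robot, and variables do not carry over. Pictures are saved under pics/ and viewed, and the job is handed in when it is done.

Besides the shell and the picture viewer there is one more tool, called after ">>>" as name(argument=value, ...), one argument or row to a line, values as JSON. carry_out: Moves the arm, as the interface text tells. Its arguments: {"type":"object","properties":{"increments":{"type":"array","items":{"type":"array","items":{"type":"array","items":{"type":"number","minimum":-1,"maximum":1}}}},"hand":{"type":"number"},"squeeze":{"type":"number"}},"required":["increments"]}

```bash
mkdir -p pics; ls; python3 - <<'E'
from rig import sense, optics, r, nets
import cv2
s=sense(); print(s, r.tip_reach)
for n in ["top","side"]:
    f=optics.grab_frame(n); cv2.imwrite(f"pics/{n}0.png",f["img"][:,:,::-1]); print(n,f["fov_y"],f["cx"],f["cy"],f["R"].round(3).tolist(),f["t"])
    for t in ["stirrer_center","bowl_floor","bigbead_center","coaster"]:
        print(t,[(d["confidence"],[round(float(x)) for x in d["point"]]) for d in nets.tip_of(t,n)])
print(sense()["clock"])
E
```

```text
pics
{'clock': 0.0, 'qpos': array([-1.15142296e+00,  3.53659891e-01,  1.63414521e+00, -7.43040786e-06,
        1.15520676e+00, -2.41813865e-03]), 'qvel': array([-0.00038134,  0.00135798,  0.00027005,  0.00118121, -0.00079343,
        0.00093875]), 'joint_efforts': array([ 9.20646089e-04, -6.05241323e+01, -3.42062581e+01,  2.44154307e-04,
        9.43298161e-03, -1.47517045e-05]), 'eef_pos': array([ 255.67479624, -569.81339854,  252.54959264]), 'tcp_rot': array([-3.14017344e+00,  3.36180807e-06,  4.21794511e-01]), 'contact_force': array([-1.01430878, -0.30852335,  0.08026598]), 'wrist_torque': array([-0.02212299, -0.00708854,  0.03744   ]), 'opening': 0.9955770165726041} 22.0
top 51.86671421685177 328.5060512258139 203.13352318148634 [[-0.023, -0.999, -0.025], [-0.994, 0.026, -0.102], [0.102, 0.022, -0.995]] [ 50.07277328 591.01326883 740.60237274]
stirrer_center [(0.87, [508, -84, 63])]
bowl_floor [(0.65, [492, 242, 5]), (0.41, [538, 237, 18])]
bigbead_center [(0.56, [536, 238, 16])]
coaster [(0.95, [604, -56, 2]), (0.93, [666, 113, 4]), (0.86, [757, -18, 0]), (0.6, [398, -21, 0])]
side 54.50514669567905 323.0670679092401 195.4154598856768 [[-0.965, -0.262, 0.002], [-0.169, 0.618, -0.768], [0.2, -0.741, -0.641]] [550.07677913 145.87872347 712.04556723]
stirrer_center [(0.82, [510, -84, 60]), (0.25, [491, 244, 10])]
bowl_floor [(0.7, [491, 243, 5])]
bigbead_center [(0.8, [538, 231, 17])]
coaster [(0.95, [671, 109, 1]), (0.84, [395, -23, 1]), (0.68, [761, -19, -1]), (0.57, [607, -48, 2])]
0.5
```

View pics/top0.png

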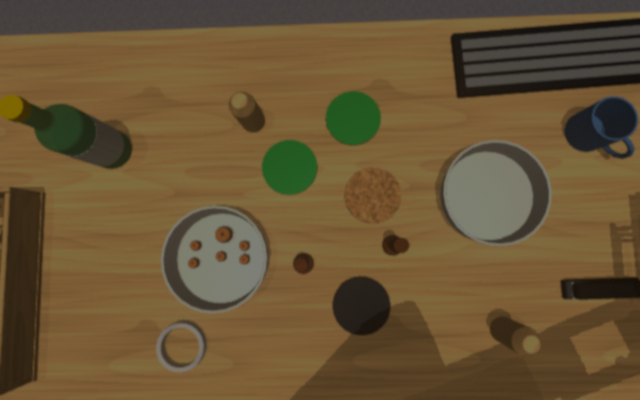

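View pics/side0.png

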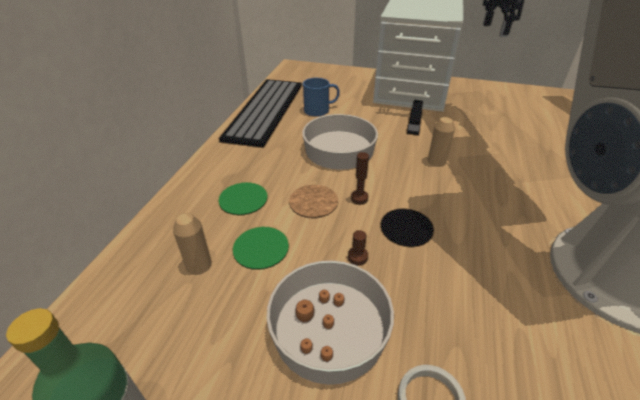

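The top view shows the tall stirrer at about (396,244) and the short stamp at (303,263). The bead bowl is at (215,258) and the cork coaster at (372,195). The bowl at (495,192) is empty. Next I'll measure these precisely.

```bash
cat > h.py <<'E'
import numpy as np, cv2
from rig import sense, optics, r, nets
def cloud(f):
    z=f["range_z"].astype(float); fl=200/np.tan(np.radians(f["fov_y"]/2))
    v,u=np.mgrid[:400,:640]
    P=np.stack([(u-f["cx"])/fl*z,(v-f["cy"])/fl*z,z],-1)
    W=(P-f["t"])@f["R"]
    W[z==0]=np.nan
    return W
def circ(p):
    A=np.c_[2*p,np.ones(len(p))]; s=np.linalg.lstsq(A,(p**2).sum(1),rcond=None)[0]
    return s[:2],np.sqrt(s[2]+s[:2]@s[:2])
def near(W,c,rad): return np.hypot(W[...,0]-c[0],W[...,1]-c[1])<rad
E
python3 - <<'E'
from h import *
for n in ["top","side"]:
    f=optics.grab_frame(n); W=cloud(f); Z=W[...,2]
    m=near(W,(492,242),110)&(Z>50)&(Z<62); p=W[m][:,:2]
    print(n,"rim",m.sum(),circ(p),"floor",np.median(Z[near(W,(447,242),15)]))
    for nm,c in [("stirrer",(508,-84)),("stamp",(480,90))]:
        for lo,hi in [(112,130),(70,110),(50,75),(10,20)]:
            m=near(W,c,35)&(Z>lo)&(Z<hi)
            if m.sum()>5: q=W[m]; print(nm,lo,hi,m.sum(),q.mean(0).round(1),q.min(0).round(),q.max(0).round())
    hsv=cv2.cvtColor(f["img"],cv2.COLOR_RGB2HSV)
    m=near(W,(605,-52),65)&(Z>3.5)&(Z<12); q=W[m]; (c,rr)=cv2.minEnclosingCircle(q[:,:2].astype(np.float32)); print("coaster",m.sum(),q.mean(0).round(1),c,rr)
    # beads
    m=(near(W,(492,242),75)&(Z>12)&(Z<40)).astype(np.uint8)
    k,l,st,ce=cv2.connectedComponentsWithStats(m)
    for i in range(1,k):
        if st[i,4]>8: print("bead",st[i,4],W[l==i].mean(0).round(),Z[l==i].max().round(1))
E
```

```text
top rim 1005 (array([494.17622793, 245.35034028]), np.float64(93.62968859588607)) floor 4.762476694566041
stirrer 112 130 199 [510.7 -82.7 118.8] [498. -95. 114.] [523. -70. 122.]
stirrer 70 110 42 [511.5 -73.1  90.3] [499. -81.  72.] [523. -70. 108.]
stirrer 50 75 6 [514.8 -73.   72.3] [506. -77.  65.] [522. -71.  75.]
stirrer 10 20 175 [511.  -76.6  14.4] [492. -96.  10.] [530. -65.  19.]
stamp 50 75 170 [480.6  87.1  62.5] [467.  75.  50.] [492.  99.  66.]
stamp 10 20 159 [482.5  83.1  14.2] [462.  68.  10.] [500. 106.  18.]
coaster 2215 [608.1 -48.9   5.5] (607.8157958984375, -49.599918365478516) 55.408634185791016
bead 237 [538. 234.  29.] 34.1
bead 93 [519. 291.  21.] 26.1
bead 91 [516. 197.  22.] 25.4
bead 91 [497. 242.  21.] 24.8
bead 91 [491. 197.  21.] 25.4
bead 96 [486. 294.  21.] 26.6
side rim 1487 (array([491.8245097 , 247.17533067]), np.float64(93.53691853163907)) floor 5.986343064121218
stirrer 112 130 105 [507.2 -79.5 118.3] [495. -95. 112.] [520. -69. 122.]
stirrer 70 110 195 [506.3 -73.6  90.3] [494. -84.  70.] [520. -68. 110.]
stirrer 50 75 77 [506.3 -74.8  63.9] [495. -83.  50.] [518. -70.  75.]
stirrer 10 20 138 [506.9 -75.3  15. ] [488. -98.  10.] [527. -62.  20.]
stamp 50 75 184 [477.1  91.9  61.1] [465.  75.  50.] [490. 102.  65.]
stamp 10 20 203 [476.6  95.   15.3] [458.  71.  10.] [497. 108.  20.]
coaster 1244 [604.2 -45.8   5.9] (604.6018676757812, -48.779197692871094) 55.89186477661133
bead 123 [513. 203.  21.] 26.1
bead 124 [488. 202.  21.] 26.2
bead 350 [535. 242.  28.] 35.0
bead 142 [494. 247.  22.] 26.3
bead 162 [516. 296.  22.] 26.6
bead 164 [483. 299.  22.] 27.4
```

```bash
cat >> h.py <<'E'
from scipy.spatial.transform import Rotation as Ro
def rel(tgt,yaw=np.pi/2,pos=None,rot=None):
    s=sense(); pos=s["eef_pos"] if pos is None else pos; rot=s["tcp_rot"] if rot is None else rot
    R0=Ro.from_euler("xyz",rot); R1=Ro.from_euler("xyz",[np.pi,0,yaw])
    d=R0.inv().apply(np.array(tgt)-pos)/400; w=(R0.inv()*R1).as_rotvec()/np.radians(60)
    print(s["clock"],s["eef_pos"].round(1),s["tcp_rot"].round(4),s["opening"]); print("row",np.r_[d,w].round(4).tolist())
E
python3 -c "
from h import *
rel((508,-82,250),pos=[255.876, -570.224, 253.281])"
```

```text
0.6 [ 255.9 -570.3  253.3] [3.1415 0.     0.4218] 1.0003070571775718
row [1.0748, -0.8555, 0.0081, 0.0, 0.0001, -1.0972]
```

>>> carry_out(
  increments=[
    [[0.95, -0.756, 0.007, 0, 0, -0.97], [0.95, -0.756, 0.007, 0, 0, -0.97], [0.95, -0.756, 0.007, 0, 0, -0.97], [0.95, -0.756, 0.007, 0, 0, -0.97], [0.95, -0.756, 0.007, 0, 0, -0.97]],
  ],
  hand=0,
)

```text
clock: 1.02
eef_pos: [351.9, -383.5, 252.2]
tcp_rot: [3.141, 0.0, 1.052]
contact_force: [0.5, 0.2, 0.2]
opening: 1.003
```

```bash
python3 -c "
from h import *
rel((508,-82,250))"
```

```text
1.0167 [ 351.9 -383.5  252.2] [3.1412e+00 1.0000e-04 1.0523e+00] 1.0028498989061183
row [0.8481, -0.0345, 0.0054, 0.0003, 0.0001, -0.4951]
```

>>> carry_out(
  increments=[
    [[0.848, -0.034, 0.005, 0, 0, -0.495], [0.848, -0.034, 0.005, 0, 0, -0.495], [0.848, -0.034, 0.005, 0, 0, -0.495], [0.848, -0.034, 0.005, 0, 0, -0.495], [0.848, -0.034, 0.005, 0, 0, -0.495]],
  ],
)

```text
clock: 1.43
eef_pos: [449.0, -198.9, 251.2]
tcp_rot: [3.141, 0.0, 1.573]
contact_force: [0.4, -0.9, 0.4]
opening: 0.999
```

```bash
python3 -c "
from h import *
rel((508,-82,200))"
```

```text
1.4333 [ 449.  -198.9  251.2] [3.1409e+00 4.0000e-04 1.5727e+00] 0.9994688586232614
row [0.2919, 0.1479, 0.128, 0.0007, 0.0004, 0.0018]
```

>>> carry_out(
  increments=[
    [[0.292, 0.147, 0.128, 0, 0, 0.002], [0.292, 0.147, 0.128, 0, 0, 0.002], [0.292, 0.147, 0.128, 0, 0, 0.002], [0.292, 0.147, 0.128, 0, 0, 0.002], [0.292, 0.147, 0.128, 0, 0, 0.002]],
  ],
)

```text
clock: 1.85
eef_pos: [508.4, -81.3, 198.3]
tcp_rot: [-3.14, -0.001, 1.566]
contact_force: [-0.6, 0.4, 0.6]
opening: 0.997
```

```bash
python3 - <<'E'
from h import *
f=optics.grab_frame("wrist"); W=cloud(f); Z=W[...,2]
cv2.imwrite("pics/w1.png",f["img"][:,:,::-1])
for lo,hi in [(112,130),(70,110),(10,20)]:
    m=near(W,(508,-84),35)&(Z>lo)&(Z<hi); q=W[m]
    if m.sum()>5: print(m.sum(),q.mean(0),q.min(0),q.max(0))
rel((509,-83,98))
E
```

```text
1131 [508.20986885 -82.14918032 119.82686446] [495.27310293 -96.15655375 112.03345692] [520.77843605 -70.61415883 122.19542844]
440 [508.17713967 -73.32131671  91.40011587] [495.7524459  -82.5172415   70.04099956] [521.10154681 -70.50858316 109.96739307]
672 [508.06436911 -76.69006463  15.85720578] [488.37709594 -95.35995219  10.16082822] [527.75633611 -63.89689558  19.92558589]
1.9 [507.9 -82.9 199. ] [-3.1402e+00 -1.0000e-04  1.5662e+00] 1.0008417707602502
row [-0.0002, 0.003, 0.2526, -0.0013, -0.0001, -0.0044]
```

View pics/w1.png

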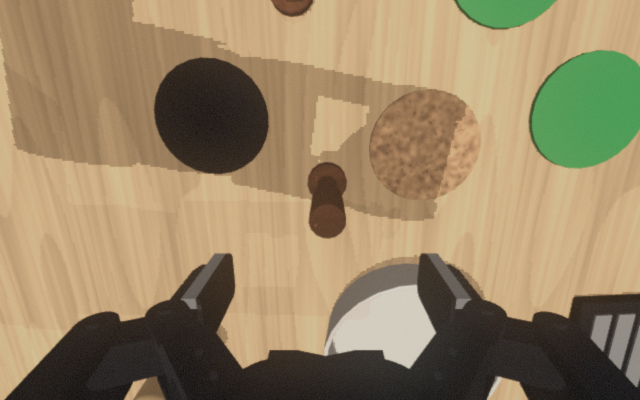

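The wrist view shows the stirrer between the jaws at about (327,200), with the cork coaster at (425,145). I'm centred, so I'll descend.

>>> carry_out(
  increments=[
    [[0, 0.001, 0.1, 0, 0, 0], [0, 0.001, 0.18, 0, 0, 0], [0, 0.001, 0.23, 0, 0, 0], [0, 0.001, 0.252, 0, 0, 0], [0, 0.001, 0.252, 0, 0, 0]],
  ],
)

```text
clock: 2.32
eef_pos: [507.0, -85.2, 97.7]
tcp_rot: [-3.139, -0.0, 1.562]
contact_force: [-0.3, 0.6, 1.2]
opening: 1.002
```

>>> carry_out(
  increments=[
    [[0, 0, 0, 0, 0, 0], [0, 0, 0, 0, 0, 0], [0, 0, 0, 0, 0, 0], [0, 0, 0, 0, 0, 0], [0, 0, 0, 0, 0, 0]],
  ],
  hand=1,
  squeeze=50,
)

```text
clock: 2.73
eef_pos: [508.8, -84.4, 99.8]
tcp_rot: [3.14, 0.0, 1.563]
contact_force: [0.2, 0.1, 4.6]
opening: 0.299
```

>>> carry_out(
  increments=[
    [[0, 0, 0, 0, 0, 0], [0, 0, 0, 0, 0, 0], [0, 0, 0, 0, 0, 0], [0, 0, 0, 0, 0, 0], [0, 0, 0, 0, 0, 0]],
  ],
)

```text
clock: 3.15
eef_pos: [509.0, -84.4, 99.9]
tcp_rot: [3.14, 0.0, 1.563]
contact_force: [-1.5, 0.4, 6.9]
opening: 0.292
```

```bash
python3 - <<'E'
from h import *
rel((448,245,190))
f=optics.grab_frame("side"); cv2.imwrite("pics/s1.png",f["img"][:,:,::-1])
E
```

```text
3.15 [509.  -84.4  99.9] [3.1400e+00 4.0000e-04 1.5633e+00] 0.29189424006348463
row [0.8222, -0.1583, -0.2258, 0.0015, 0.0004, -0.0072]
```

View pics/s1.png

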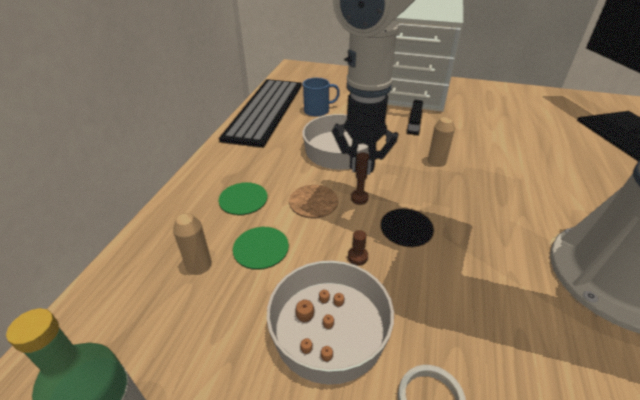

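It's gripped, with an opening of about 25 mm. Now to lift it.

>>> carry_out(
  increments=[
    [[0, 0, -0.05, 0, 0, -0.007], [0, 0, -0.12, 0, 0, -0.007], [0, 0, -0.19, 0, 0, -0.007], [0, 0, -0.24, 0, 0, -0.007], [0, 0, -0.25, 0, 0, -0.007]],
  ],
)

```text
clock: 3.62
eef_pos: [510.2, -84.5, 202.6]
tcp_rot: [3.136, 0.001, 1.571]
contact_force: [0.3, -0.6, -0.7]
opening: 0.289
```

>>> carry_out(
  increments=[
    [[0.06, -0.011, 0, 0, 0, 0], [0.14, -0.027, 0, 0, 0, 0], [0.23, -0.044, 0, 0, 0, 0], [0.32, -0.061, 0, 0, 0, 0], [0.41, -0.079, 0, 0, 0, 0]],
  ],
)

```text
clock: 4.03
eef_pos: [475.8, 81.1, 198.3]
tcp_rot: [-3.141, 0.0, 1.57]
contact_force: [0.3, 0.4, -0.6]
opening: 0.288
```

>>> carry_out(
  increments=[
    [[0.09, -0.017, 0, 0, 0, 0], [0.18, -0.034, 0, 0, 0, 0], [0.27, -0.051, 0, 0, 0, 0], [0.35, -0.067, 0, 0, 0, 0], [0.4, -0.076, 0, 0, 0, 0]],
  ],
)

```text
clock: 4.45
eef_pos: [445.2, 242.4, 198.2]
tcp_rot: [-3.141, -0.0, 1.572]
contact_force: [0.5, -0.3, -2.2]
opening: 0.289
```

>>> carry_out(
  increments=[
    [[0, 0, 0, 0, 0, 0], [0, 0, 0, 0, 0, 0]],
  ],
)

```text
clock: 4.62
eef_pos: [445.7, 240.4, 198.1]
tcp_rot: [-3.141, 0.001, 1.573]
contact_force: [0.3, -0.5, -0.9]
opening: 0.291
```

```bash
python3 - <<'E'
from h import *
rel((448,245,112))
for n in ["side","top","wrist"]:
    f=optics.grab_frame(n); cv2.imwrite(f"pics/{n}2.png",f["img"][:,:,::-1])
    W=cloud(f); Z=W[...,2]; e=sense()["eef_pos"]
    for lo,hi in [(96,118),(118,145),(145,160)]:
        m=near(W,e,32)&(Z>lo)&(Z<hi); q=W[m]
        if m.sum()>5: print(n,lo,m.sum(),q.mean(0).round(1),q.min(0).round(1),q.max(0).round(1))
    m=near(W,(493,245),110)&(Z>50)&(Z<62); print("rim",circ(W[m][:,:2]))
E
```

```text
4.6167 [445.7 240.4 198.1] [-3.1407e+00  6.0000e-04  1.5730e+00] 0.29110562194006495
row [0.0115, 0.006, 0.2154, -0.0008, 0.0006, 0.0021]
side 96 482 [444.1 250.1 111.6] [425.3 224.8  98.1] [464.2 262.1 117.8]
side 118 158 [444.4 248.2 131.2] [436.1 240.9 118.2] [453.9 251.2 144.8]
side 145 79 [444.4 248.4 151.1] [436.  241.1 145.3] [454.  251.  158.7]
rim (array([491.84311605, 247.21447585]), np.float64(93.51731724616425))
top 96 312 [448.8 233.1 111.3] [427.9 220.2  99.1] [466.8 252.2 117.9]
top 118 64 [449.1 233.6 131.1] [439.2 230.9 118.2] [456.  240.6 144.6]
top 145 10 [450.2 232.7 147.7] [445.  231.6 145.7] [454.6 235.5 150.7]
rim (array([494.24475666, 245.37510772]), np.float64(93.63368947146394))
wrist 96 1601 [445.1 246.9 113.5] [425.6 226.3 100.2] [464.5 259.7 117.9]
wrist 118 394 [445.2 246.8 131.9] [435.9 239.2 118. ] [454.3 249.  144.9]
wrist 145 127 [445.1 247.5 149.6] [437.2 243.5 145.2] [453.1 249.  154.9]
rim (array([491.61859431, 246.10970484]), np.float64(93.03124276302766))
```

View pics/side2.png

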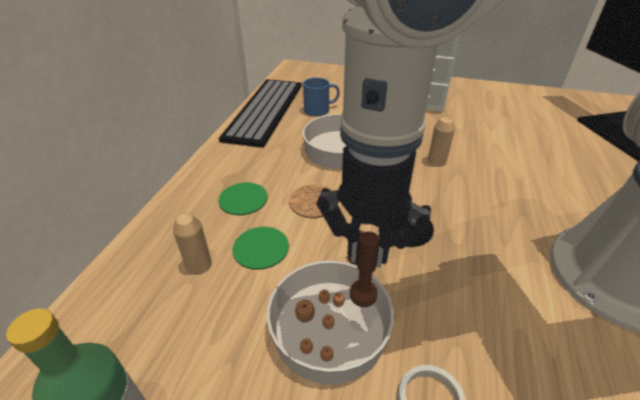

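View pics/wrist2.png

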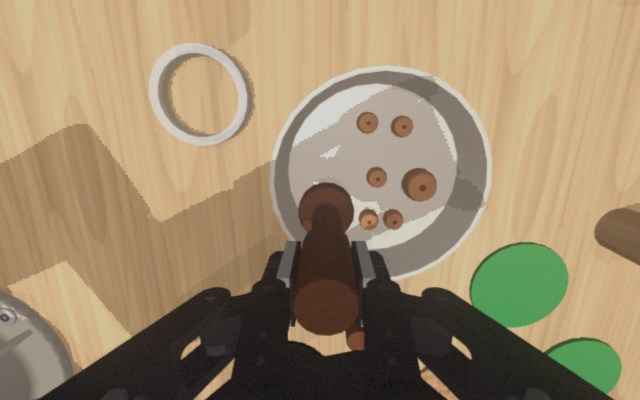

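The stirrer hangs upright, with its axis at about (446,240.5) and its foot over the near side of the bowl. The bowl centre is at about (492.5,246). I'll lower it into the clear space.

>>> carry_out(
  increments=[
    [[0.014, 0.004, 0.04, 0, 0, 0], [0.014, 0.004, 0.09, 0, 0, 0], [0.014, 0.004, 0.14, 0, 0, 0], [0.014, 0.004, 0.18, 0, 0, 0], [0.014, 0.004, 0.2, 0, 0, 0]],
  ],
)

```text
clock: 5.18
eef_pos: [447.3, 243.7, 117.0]
tcp_rot: [-3.139, 0.001, 1.569]
contact_force: [-0.2, -0.6, -0.4]
opening: 0.29
```

>>> carry_out(
  increments=[
    [[0, 0, 0.01, 0, 0, 0], [0, 0, 0.022, 0, 0, 0], [0, 0, 0.022, 0, 0, 0]],
  ],
)

```text
clock: 5.43
eef_pos: [448.2, 245.0, 109.9]
tcp_rot: [-3.141, 0.0, 1.57]
contact_force: [-0.6, -0.2, -1.0]
opening: 0.291
```

```bash
python3 - <<'E'
from h import *
rel((447.5,246,108))
for n in ["side","top","wrist"]:
    f=optics.grab_frame(n); cv2.imwrite(f"pics/{n}3.png",f["img"][:,:,::-1])
    W=cloud(f); Z=W[...,2]; e=sense()["eef_pos"]; print(sense()["contact_force"])
    for lo,hi in [(14,30),(30,50),(50,75)]:
        m=near(W,e,25)&(Z>lo)&(Z<hi); q=W[m]
        if m.sum()>5: print(n,lo,m.sum(),q.mean(0).round(1),q.min(0).round(1),q.max(0).round(1))
    m=near(W,e,25)&(Z>15)&(Z<35); print(np.percentile(Z[near(W,e,19)&(Z>10)&(Z<40)],[10,50,75,90]))
    print("floor",np.median(Z[near(W,(450,285),12)]))
E
```

```text
5.4333 [448.2 245.  109.9] [-3.1415e+00  1.0000e-04  1.5698e+00] 0.29054906015671
row [0.0025, -0.0017, 0.0047, -0.0001, 0.0001, -0.001]
[-0.37159623  0.45313897  0.3955784 ]
side 14 389 [446.8 253.9  24.2] [427.7 230.4  14.2] [466.9 266.3  29.9]
side 30 82 [446.3 253.   40.2] [438.6 245.4  30.5] [455.1 256.4  49.8]
side 50 88 [446.9 253.   59.2] [438.5 245.5  50.1] [456.5 258.5  74.7]
[24.22707783 26.22079488 27.77863228 32.46378429]
floor 316.5727380613539
[ 0.26414916  0.6414035  -0.29509595]
top 14 223 [451.4 238.6  24. ] [431.4 226.   14.1] [468.5 257.5  29.7]
top 30 33 [451.5 239.4  39.6] [442.  236.5  30.2] [458.9 245.6  49.8]
top 50 17 [452.6 238.8  56. ] [445.5 234.8  50.1] [458.2 243.1  72.9]
[22.01296185 25.01617712 26.64656084 29.3270377 ]
floor 468.94250393408015
[-0.34861535 -0.50076381 -0.45580543]
wrist 14 1580 [447.6 253.3  25.9] [428.2 232.7  14.1] [467.1 266.2  30. ]
wrist 30 284 [447.8 253.2  39.8] [438.4 244.7  30.1] [456.8 256.2  50. ]
wrist 50 245 [447.7 253.5  58. ] [439.3 247.2  50. ] [456.6 255.6  67.3]
[25.46333269 27.12494167 28.22150622 30.21620444]
floor 6.397781928241619
```

View pics/side3.png

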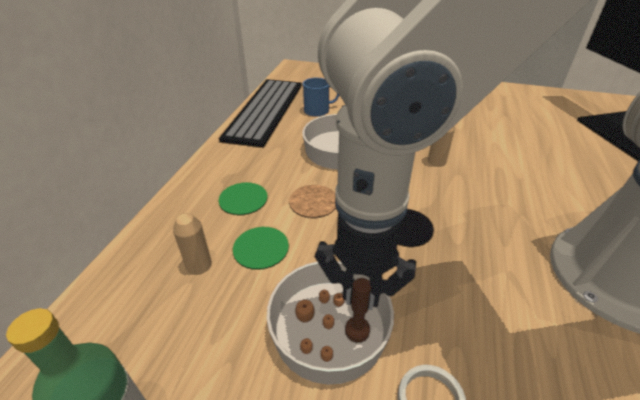

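>>> carry_out(
  increments=[
    [[0.001, 0, 0.003, 0, 0, 0], [0.001, 0, 0.006, 0, 0, 0], [0.001, 0, 0.006, 0, 0, 0]],
  ],
)

```text
clock: 5.83
eef_pos: [448.0, 245.9, 107.8]
tcp_rot: [3.141, -0.0, 1.571]
contact_force: [0.2, 0.2, -0.6]
opening: 0.295
```

```bash
python3 - <<'E'
from h import *
rel((447.5,246,108))
for n in ["wrist","side"]:
    f=optics.grab_frame(n)
    W=cloud(f); Z=W[...,2]; e=sense()["eef_pos"]; print(sense()["contact_force"])
    d=np.hypot(W[...,0]-447.5,W[...,1]-245.5); q=Z[(d>12)&(d<18)&(Z<40)]; print(n,np.percentile(q,[5,25,50,75]))
E
```

```text
5.8333 [448.  245.9 107.8] [ 3.1413e+00 -2.0000e-04  1.5705e+00] 0.29478332363665605
row [0.0003, -0.0014, -0.0005, 0.0003, -0.0002, -0.0002]
[ 0.0281405  -0.11340446 -0.87123228]
wrist [22.53858084 23.40152053 23.99921021 24.65577739]
[-0.05765453 -1.35399914 -1.01332222]
side [21.33199473 22.86023    23.69768801 24.5552386 ]
```

```bash
python3 - <<'E'
import numpy as np, json
for a0 in range(180,180+550,50):
    f=lambda a:45/400*np.array([np.sin(np.radians(a)),np.cos(np.radians(a))])
    print(a0,json.dumps([[*(f(a0+10*k)-f(a0)).round(4).tolist(),0,0,0,0] for k in range(1,6)]))
E
```

```text
180 [[-0.0195, 0.0017, 0, 0, 0, 0], [-0.0385, 0.0068, 0, 0, 0, 0], [-0.0563, 0.0151, 0, 0, 0, 0], [-0.0723, 0.0263, 0, 0, 0, 0], [-0.0862, 0.0402, 0, 0, 0, 0]]
230 [[-0.0112, 0.0161, 0, 0, 0, 0], [-0.0195, 0.0338, 0, 0, 0, 0], [-0.0246, 0.0528, 0, 0, 0, 0], [-0.0263, 0.0723, 0, 0, 0, 0], [-0.0246, 0.0918, 0, 0, 0, 0]]
280 [[0.0051, 0.0189, 0, 0, 0, 0], [0.0134, 0.0367, 0, 0, 0, 0], [0.0246, 0.0528, 0, 0, 0, 0], [0.0385, 0.0666, 0, 0, 0, 0], [0.0545, 0.0779, 0, 0, 0, 0]]
330 [[0.0178, 0.0083, 0, 0, 0, 0], [0.0367, 0.0134, 0, 0, 0, 0], [0.0563, 0.0151, 0, 0, 0, 0], [0.0758, 0.0134, 0, 0, 0, 0], [0.0947, 0.0083, 0, 0, 0, 0]]
380 [[0.0178, -0.0083, 0, 0, 0, 0], [0.0338, -0.0195, 0, 0, 0, 0], [0.0477, -0.0334, 0, 0, 0, 0], [0.059, -0.0495, 0, 0, 0, 0], [0.0672, -0.0672, 0, 0, 0, 0]]
430 [[0.0051, -0.0189, 0, 0, 0, 0], [0.0068, -0.0385, 0, 0, 0, 0], [0.0051, -0.058, 0, 0, 0, 0], [0.0, -0.077, 0, 0, 0, 0], [-0.0083, -0.0947, 0, 0, 0, 0]]
480 [[-0.0112, -0.0161, 0, 0, 0, 0], [-0.0251, -0.0299, 0, 0, 0, 0], [-0.0412, -0.0412, 0, 0, 0, 0], [-0.059, -0.0495, 0, 0, 0, 0], [-0.0779, -0.0545, 0, 0, 0, 0]]
530 [[-0.0195, -0.0017, 0, 0, 0, 0], [-0.0391, -0.0, 0, 0, 0, 0], [-0.058, 0.0051, 0, 0, 0, 0], [-0.0758, 0.0134, 0, 0, 0, 0], [-0.0918, 0.0246, 0, 0, 0, 0]]
580 [[-0.0139, 0.0139, 0, 0, 0, 0], [-0.0251, 0.0299, 0, 0, 0, 0], [-0.0334, 0.0477, 0, 0, 0, 0], [-0.0385, 0.0666, 0, 0, 0, 0], [-0.0402, 0.0862, 0, 0, 0, 0]]
630 [[0.0017, 0.0195, 0, 0, 0, 0], [0.0068, 0.0385, 0, 0, 0, 0], [0.0151, 0.0562, 0, 0, 0, 0], [0.0263, 0.0723, 0, 0, 0, 0], [0.0402, 0.0862, 0, 0, 0, 0]]
680 [[0.0161, 0.0112, 0, 0, 0, 0], [0.0338, 0.0195, 0, 0, 0, 0], [0.0528, 0.0246, 0, 0, 0, 0], [0.0723, 0.0263, 0, 0, 0, 0], [0.0918, 0.0246, 0, 0, 0, 0]]
```

Before stirring I'll lower it 1 mm more.

>>> carry_out(
  increments=[
    [[0, 0, 0.0025, 0, 0, 0], [0, 0, 0.0025, 0, 0, 0]],
  ],
)

```text
clock: 6.1
eef_pos: [448.0, 245.8, 106.6]
tcp_rot: [-3.142, 0.0, 1.57]
contact_force: [0.2, -0.1, -0.4]
opening: 0.288
```

>>> carry_out(
  increments=[
    [[-0.0195, 0.0017, 0, 0, 0, 0], [-0.0385, 0.0068, 0, 0, 0, 0], [-0.0563, 0.0151, 0, 0, 0, 0], [-0.0723, 0.0263, 0, 0, 0, 0], [-0.0862, 0.0402, 0, 0, 0, 0]],
  ],
)

```text
clock: 6.52
eef_pos: [464.4, 210.2, 106.7]
tcp_rot: [-3.141, 0.0, 1.57]
contact_force: [-0.0, -1.3, -0.6]
opening: 0.284
```

>>> carry_out(
  increments=[
    [[-0.0112, 0.0161, 0, 0, 0, 0], [-0.0195, 0.0338, 0, 0, 0, 0], [-0.0246, 0.0528, 0, 0, 0, 0], [-0.0263, 0.0723, 0, 0, 0, 0], [-0.0246, 0.0918, 0, 0, 0, 0]],
  ],
)

```text
clock: 6.93
eef_pos: [501.8, 201.3, 106.7]
tcp_rot: [3.141, -0.0, 1.57]
contact_force: [-0.9, 0.0, -1.1]
opening: 0.285
```

```bash
python3 - <<'E'
from h import *
rel((500.5,201.7,107))
for n in ["wrist","side"]:
    f=optics.grab_frame(n); cv2.imwrite(f"pics/{n}4.png",f["img"][:,:,::-1])
    W=cloud(f); Z=W[...,2]; e=sense()["eef_pos"]; print(sense()["contact_force"])
    d=np.hypot(W[...,0]-e[0],W[...,1]-e[1]); q=Z[(d>12)&(d<18)&(Z<40)]; print(n,np.percentile(q,[5,25,50,75]))
E
```

```text
6.9333 [501.8 201.3 106.7] [ 3.1415e+00 -1.0000e-04  1.5700e+00] 0.2853231497835586
row [0.0011, -0.0033, -0.0009, 0.0001, -0.0001, -0.0008]
[ 1.87515352 -0.07138681  0.63033756]
wrist [19.27033786 21.81727598 22.61294156 23.50374089]
[-0.41441021  0.52997719  0.18015104]
side [20.58599026 21.67738649 22.40038824 23.41256205]
```

View pics/side4.png

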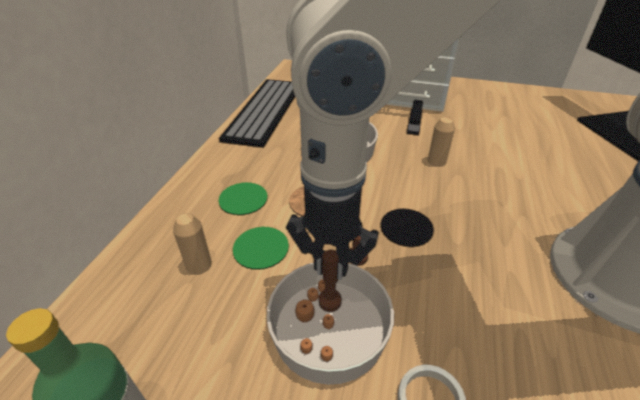

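The foot is pushing the two small beads, at (313,293) and (322,287), round towards the big bead at (304,310). The path is tracking well and the forces are low.

>>> carry_out(
  increments=[
    [[0.0051, 0.0189, 0, 0, 0, 0], [0.0134, 0.0367, 0, 0, 0, 0], [0.0246, 0.0528, 0, 0, 0, 0], [0.0385, 0.0666, 0, 0, 0, 0], [0.0545, 0.0779, 0, 0, 0, 0]],
  ],
)

```text
clock: 7.45
eef_pos: [532.8, 223.9, 106.7]
tcp_rot: [3.141, -0.0, 1.57]
contact_force: [0.1, -0.1, -1.1]
opening: 0.292
```

>>> carry_out(
  increments=[
    [[0.0178, 0.0083, 0, 0, 0, 0], [0.0367, 0.0134, 0, 0, 0, 0], [0.0563, 0.0151, 0, 0, 0, 0], [0.0758, 0.0134, 0, 0, 0, 0], [0.0947, 0.0083, 0, 0, 0, 0]],
  ],
)

```text
clock: 7.87
eef_pos: [535.3, 262.1, 106.6]
tcp_rot: [3.141, -0.0, 1.571]
contact_force: [-0.1, -3.8, 0.4]
opening: 0.289
```

```bash
python3 - <<'E'
from h import *
rel((535,261.4,107))
for n in ["wrist","side"]:
    f=optics.grab_frame(n); cv2.imwrite(f"pics/{n}5.png",f["img"][:,:,::-1])
    print([d["point"] for d in nets.tip_of("bigbead_center",n)])
E
```

```text
7.8667 [535.3 262.1 106.6] [ 3.1412e+00 -3.0000e-04  1.5706e+00] 0.2894367167344638
row [-0.0018, -0.0007, -0.0009, 0.0004, -0.0002, -0.0002]
[[540.5, 298.4, 20.1]]
[[540.3, 294.4, 17.8], [532.8, 264.6, 65.1]]
```

View pics/side5.png

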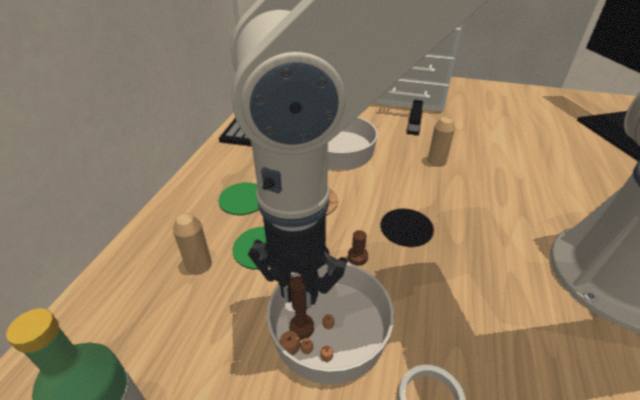

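View pics/wrist5.png

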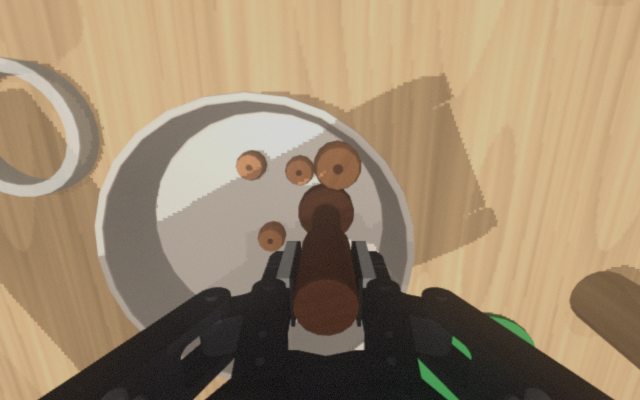

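The big bead is directly ahead of the foot at about (338,165) in the wrist view, and it is moving along. I'll keep going.

>>> carry_out(
  increments=[
    [[0.0178, -0.0083, 0, 0, 0, 0], [0.0338, -0.0195, 0, 0, 0, 0], [0.0477, -0.0334, 0, 0, 0, 0], [0.059, -0.0495, 0, 0, 0, 0], [0.0672, -0.0672, 0, 0, 0, 0]],
  ],
)

```text
clock: 8.48
eef_pos: [508.0, 288.7, 107.0]
tcp_rot: [3.141, -0.001, 1.57]
contact_force: [0.7, -1.3, 3.4]
opening: 0.287
```

>>> carry_out(
  increments=[
    [[0.0051, -0.0189, 0, 0, 0, 0], [0.0068, -0.0385, 0, 0, 0, 0], [0.0051, -0.058, 0, 0, 0, 0], [0.0, -0.077, 0, 0, 0, 0], [-0.0083, -0.0947, 0, 0, 0, 0]],
  ],
)

```text
clock: 8.9
eef_pos: [470.0, 284.9, 106.9]
tcp_rot: [3.141, -0.001, 1.571]
contact_force: [0.9, 0.2, 4.3]
opening: 0.292
```

```bash
python3 - <<'E'
from h import *
rel((470.2,285,107))
for n in ["wrist","side"]:
    f=optics.grab_frame(n); cv2.imwrite(f"pics/{n}6.png",f["img"][:,:,::-1])
    print([d["point"] for d in nets.tip_of("bigbead_center",n)])
E
```

```text
8.9 [470.  284.9 106.9] [ 3.1408e+00 -8.0000e-04  1.5706e+00] 0.291970246178795
row [0.0002, 0.0005, -0.0002, 0.0008, -0.0008, -0.0002]
[[525.7, 308.1, 19.2]]
[[528.4, 306.3, 17.3]]
```

View pics/wrist6.png

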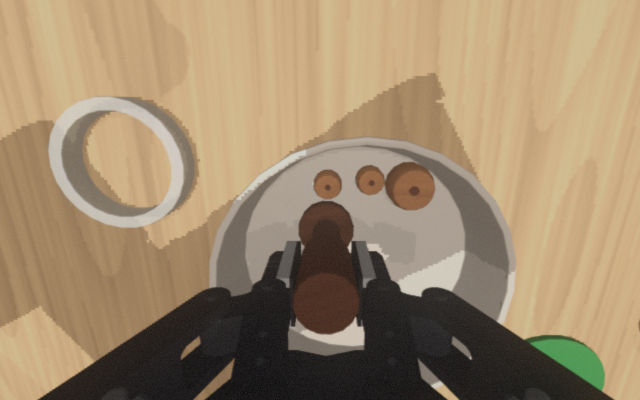

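The foot slipped past the big bead, which is now behind it against the wall at (411,187). The stirrer also seems to have pivoted in the jaws, so I'll measure its tilt.

```bash
cat >> h.py <<'E'
def look(cams=("wrist","side","top"),tag=None):
    e=sense()["eef_pos"]
    for n in cams:
        f=optics.grab_frame(n); 
        if tag: cv2.imwrite(f"pics/{n}{tag}.png",f["img"][:,:,::-1])
        W=cloud(f); Z=W[...,2]
        for lo,hi in [(25,40),(40,55),(55,68)]:
            m=near(W,e,26)&(Z>e[2]-107+lo)&(Z<e[2]-107+hi); 
            hsv=cv2.cvtColor(f["img"],cv2.COLOR_RGB2HSV); q=W[m]
            if m.sum()>12: print(n,lo,m.sum(),(q.mean(0)-e).round(1),(np.percentile(q,3,axis=0)-e).round(1)[:2],(np.percentile(q,97,axis=0)-e).round(1)[:2])
        m=near(W,(492.5,246),80)&(Z>10)&(Z<40); mm=m.astype(np.uint8)
        d=np.hypot(W[...,0]-e[0],W[...,1]-e[1]); q=W[(d<28)&(Z<e[2]-107+27)&(Z>e[2]-107+18)]
        if len(q)>10: print(n,"foot",circ(q[:,:2]) ,(q.min(0)-e).round(1),(q.max(0)-e).round(1))
        print(n,"big",[(d["confidence"],np.round(d["point"],1)) for d in nets.tip_of("bigbead_center",n)])
E
python3 - <<'E'
from h import *
look(tag=7)
print(sense()["contact_force"],sense()["wrist_torque"])
E
```

```text
wrist 25 446 [ -1.1  -1.9 -79.2] [-14.7 -17. ] [11.9 24.3]
wrist 40 148 [ -1.2  -0.8 -59.4] [-8.5 -4.5] [6.3 1.5]
wrist 55 25 [ -0.8   1.2 -50.6] [-5.6 -0.3] [4.3 2.2]
wrist foot (array([468.68497981, 286.51705611]), np.float64(16.781463425832722)) [-20.6 -23.2 -88.9] [ 17.9  27.6 -80. ]
wrist big [(0.62, array([521.4, 306.9,  17.2]))]
side 25 120 [ -2.2  -3.3 -78.2] [-13.7 -21.1] [11.5 24.9]
side 40 49 [ -2.4  -1.1 -59.2] [-9.5 -6.8] [5.9 1.4]
side 55 22 [ -3.1   0.6 -48.7] [-8.9 -3.8] [4.7 2.8]
side foot (array([468.10660542, 285.25061542]), np.float64(17.295775179153267)) [-20.6 -24.8 -88.9] [ 18.1  27.2 -80. ]
side big [(0.89, array([526.2, 299.1,  17.4]))]
top 25 70 [  1.3 -17.8 -77.2] [ -9.6 -24.1] [12.3 -8.7]
top 40 39 [  1.2 -14.8 -59.3] [ -6.6 -17.8] [ 9.9 -8.6]
top 55 22 [  1.6 -13.7 -46.8] [ -6.  -15.8] [  8.9 -11. ]
top foot (array([470.52418811, 273.49644307]), np.float64(15.254941236907863)) [-17.5 -27.5 -88.9] [ 19.9   4.2 -80.1]
top big []
[-1.97504682  0.11342027  7.82765828] [0.00112318 0.57048726 0.00928691]
```

View pics/side7.png

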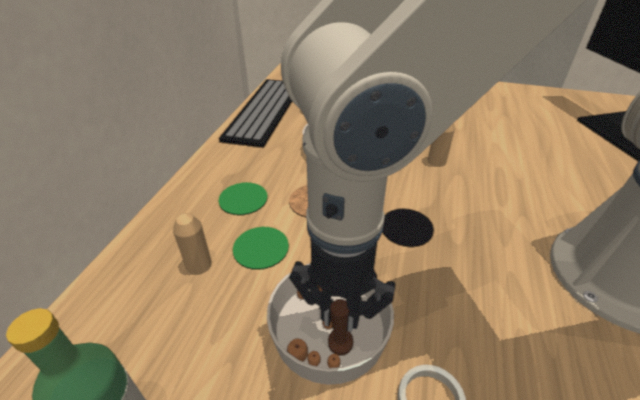

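View pics/top7.png

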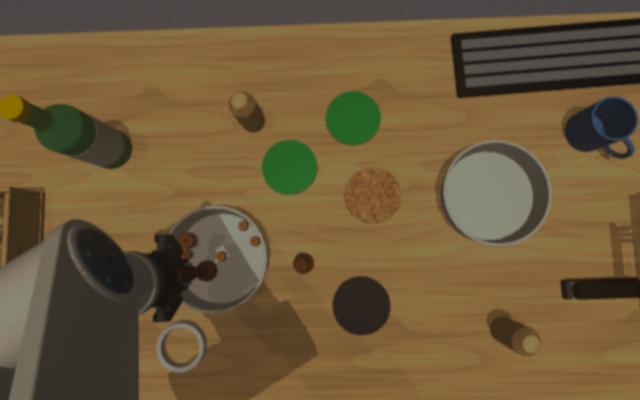

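The stirrer has pivoted about 8° about the jaw axis under the bead's load. I'll leave the foot on the floor and ease the grip so it stands itself up. Then I'll regrip a little lower at full squeeze.

>>> carry_out(
  increments=[
    [[0, 0, 0, 0, 0, 0], [0, 0, 0, 0, 0, 0], [0, 0, 0, 0, 0, 0], [0, 0, 0, 0, 0, 0], [0, 0, 0, 0, 0, 0]],
  ],
  hand=0.5,
)

```text
clock: 9.82
eef_pos: [470.3, 284.5, 106.4]
tcp_rot: [-3.141, 0.0, 1.57]
contact_force: [0.6, -0.1, 0.3]
opening: 0.503
```

```bash
python3 - <<'E'
from h import *
look(cams=("wrist","side"),tag=8)
s=sense();print(s["eef_pos"],s["contact_force"],s["opening"])
E
```

```text
wrist 25 611 [ -0.7  -0.2 -79.3] [-14.  -19.7] [11.3 24.4]
wrist 40 187 [ -1.8  -3.3 -59.3] [-9.9 -7.4] [ 6.  -1.2]
wrist 55 79 [ -1.8  -1.6 -49.2] [-8.4 -4.2] [ 4.5 -0.2]
wrist foot (array([469.32956337, 285.88204359]), np.float64(17.274862572428756)) [-21.2 -25.  -88.9] [ 17.4  27.9 -80. ]
wrist big [(0.6, array([525.2, 306.9,  21.1])), (0.29, array([471.1, 273.1,  66.3]))]
side 25 152 [ -2.4  -1.8 -78.1] [-12.8 -15.9] [ 7.4 23.2]
side 40 69 [ -2.5  -9.3 -59.5] [ -9.9 -15.4] [ 5.8 -6.8]
side 55 57 [ -2.4  -9.8 -46.5] [ -9.5 -14.1] [ 6.3 -7.5]
side foot (array([469.34819144, 285.56968837]), np.float64(17.352268281827975)) [-20.8 -25.1 -88.7] [ 17.9  27.9 -80.1]
side big [(0.76, array([529.2, 303.6,  17.2]))]
[470.5059703  284.63471916 106.55767241] [-0.1460892   0.5178321  -0.14137252] 0.5005021587603996
```

View pics/wrist8.png

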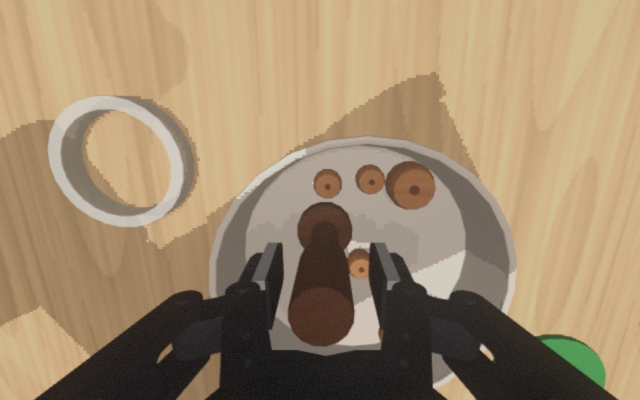

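View pics/side8.png

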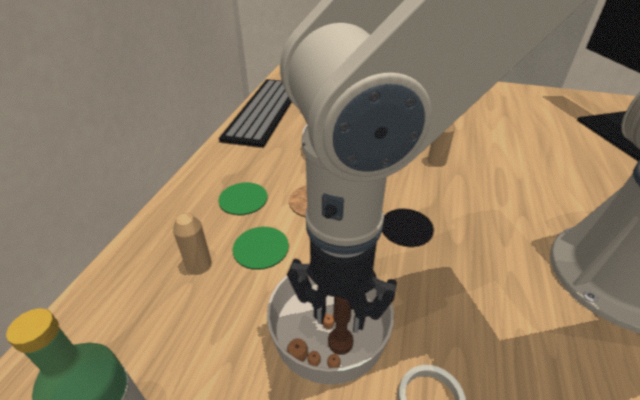

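>>> carry_out(
  increments=[
    [[0, 0, 0, 0, 0, 0], [0, 0, 0, 0, 0, 0]],
  ],
)

```text
clock: 10.18
eef_pos: [470.5, 284.7, 106.7]
tcp_rot: [-3.142, 0.0, 1.57]
contact_force: [0.1, 0.8, -0.4]
opening: 0.498
```

```bash
python3 - <<'E'
from h import *
look(cams=("side","wrist"),tag=9)
f=optics.grab_frame("wrist");W=cloud(f);e=sense()["eef_pos"];print(e)
m=near(W,e-[0,12,0],30)&(W[...,2]>115)&(W[...,2]<150); q=W[m];print("top",m.sum(),q.mean(0),q.min(0),q.max(0))
E
```

```text
side 25 103 [ -1.8  -1.1 -77.1] [-10.5 -13.2] [ 7.4 23.2]
side 40 66 [ -3.2  -7.4 -59.3] [-10.5 -13.9] [ 4.9 -4.9]
side 55 41 [ -3.4  -7.2 -47.2] [-10.5 -11.9] [ 5.2 -5.1]
side foot (array([469.22340336, 285.82685672]), np.float64(17.474107334123843)) [-21.2 -25.7 -89. ] [ 17.6  27.7 -80.1]
side big [(0.7, array([527. , 302.2,  18.7]))]
wrist 25 522 [ -1.7  -1.7 -78.2] [-11.8 -15.1] [ 7.8 22.9]
wrist 40 297 [ -1.6  -9.2 -59.3] [ -9.7 -13.7] [ 6.8 -7. ]
wrist 55 228 [ -1.4  -9.3 -46.9] [ -9.  -13.3] [ 6.2 -7.5]
wrist foot (array([469.45033469, 285.84796491]), np.float64(17.560345349556854)) [-21.4 -26.4 -89. ] [ 17.6  28.  -80. ]
wrist big [(0.68, array([523.6, 306.6,  21.4]))]
[470.53048632 284.6650701  106.64972592]
top 4633 [468.62342679 280.53478731 124.97752714] [446.49301533 264.03434295 115.01295342] [493.61151264 294.51418916 130.09816723]
```

View pics/wrist9.png

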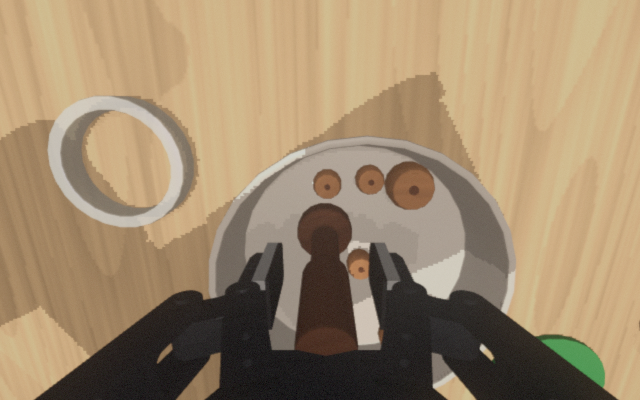

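It's standing upright on the bowl floor, with its axis at about (469,268.5). I'll recentre, go 8 mm lower and regrip at 120 N.

>>> carry_out(
  increments=[
    [[-0.02, -0.002, 0.01, 0, 0, 0], [-0.04, -0.0035, 0.02, 0, 0, 0], [-0.04, -0.0035, 0.02, 0, 0, 0], [-0.04, -0.0035, 0.02, 0, 0, 0]],
  ],
)

```text
clock: 10.77
eef_pos: [468.7, 267.7, 98.2]
tcp_rot: [-3.141, 0.001, 1.569]
contact_force: [0.8, 0.1, -0.1]
opening: 0.503
```

>>> carry_out(
  increments=[
    [[0, 0, 0, 0, 0, 0], [0, 0, 0, 0, 0, 0], [0, 0, 0, 0, 0, 0], [0, 0, 0, 0, 0, 0], [0, 0, 0, 0, 0, 0]],
  ],
  hand=1,
  squeeze=120,
)

```text
clock: 11.18
eef_pos: [469.5, 268.9, 99.0]
tcp_rot: [3.141, -0.0, 1.571]
contact_force: [0.7, -0.5, 3.6]
opening: 0.282
```

>>> carry_out(
  increments=[
    [[0, 0, 0, 0, 0, 0], [0, 0, -0.0025, 0, 0, 0], [0, 0, -0.0025, 0, 0, 0], [0, 0, -0.0025, 0, 0, 0]],
  ],
)

```text
clock: 11.52
eef_pos: [468.8, 268.5, 99.4]
tcp_rot: [-3.141, 0.0, 1.57]
contact_force: [-0.9, 0.1, -1.4]
opening: 0.274
```

```bash
python3 - <<'E'
from h import *
s=sense();print(s["eef_pos"],s["contact_force"],s["opening"])
look(tag="A")
E
```

```text
[468.76244609 268.509409    99.3833551 ] [-0.92932023  0.07529951 -1.3559787 ] 0.27435495233298124
wrist 25 1704 [ -0.9   7.6 -76.3] [-18.3  -9.5] [16.4 19.8]
wrist 40 242 [ -0.8   7.8 -58.9] [-8.9  3.5] [7.4 9.8]
wrist 55 250 [ -0.9   7.6 -45.4] [-8.8  3.2] [7.  9.5]
wrist foot (array([468.65598711, 265.00308046]), np.float64(23.975154339072446)) [-20.5 -20.7 -89. ] [ 22.8  27.7 -80. ]
wrist big [(0.76, array([523.5, 308.7,  19.9]))]
side 25 375 [ -1.7   8.  -76.6] [-18.2 -10.6] [16.6 20.9]
side 40 67 [ -1.3   7.8 -59.6] [-9.2  2.7] [ 7.2 10.4]
side 55 62 [ -1.7   7.2 -45.7] [-9.4  0.2] [ 7.9 10. ]
side foot (array([469.979205 , 265.8593017]), np.float64(23.607539705549932)) [-20.3 -21.2 -89. ] [ 23.   22.4 -80. ]
side big [(0.88, array([526.4, 303.8,  14.5]))]
top 25 204 [  2.1  -5.8 -77.7] [-16.5 -17.4] [18.7  8.1]
top 40 23 [  3.2  -5.6 -59.2] [-5.2 -8.1] [10.4  0.8]
top 55 14 [  2.9  -6.8 -47.6] [-4.6 -8.4] [ 9.  -3.9]
top foot (array([470.39259006, 269.16686519]), np.float64(17.946000751547544)) [-17.  -18.1 -88.7] [ 20.4  10.9 -80. ]
top big [(0.59, array([524.5, 306.9,  15.5]))]
```

View pics/wristA.png

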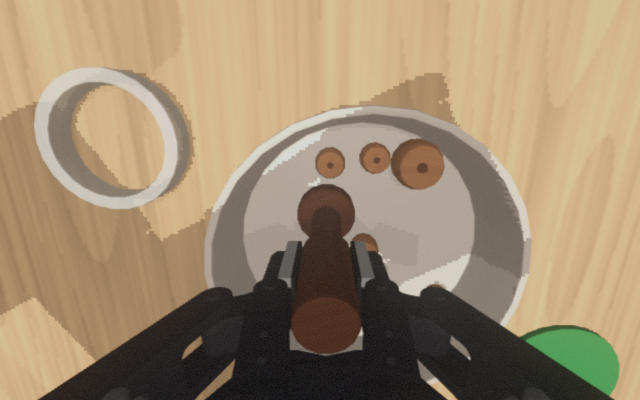

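The stirrer is firmly gripped and upright. The next path spirals out to a 47 mm radius, then goes more than a full turn, catching the big bead from behind.

```bash
python3 - <<'E'
import numpy as np, json
C=np.array([492.5,246.]); 
def P(a):
    r=np.interp(a,[136,186],[32.5,47]); return C+r*np.array([np.cos(np.radians(a)),np.sin(np.radians(a))])
a=136
while a<620:
    st=10 if a<380 else 8
    p0=P(a)
    print(a,P(a+5*st).round(1).tolist(),json.dumps([[round((P(a+st*k)-p0)[1]/400,4),round((P(a+st*k)-p0)[0]/400,4),0,0,0,0] for k in range(1,6)])); a+=5*st
E
```

```text
136 [445.8, 241.1] [[-0.007, -0.0149, 0, 0, 0, 0], [-0.0175, -0.029, 0, 0, 0, 0], [-0.0315, -0.0415, 0, 0, 0, 0], [-0.0488, -0.0515, 0, 0, 0, 0], [-0.0687, -0.0584, 0, 0, 0, 0]]
186 [466.2, 207.0] [[-0.0201, 0.0039, 0, 0, 0, 0], [-0.0392, 0.0112, 0, 0, 0, 0], [-0.0568, 0.0218, 0, 0, 0, 0], [-0.0722, 0.0352, 0, 0, 0, 0], [-0.0851, 0.0512, 0, 0, 0, 0]]
236 [505.5, 200.8] [[-0.0099, 0.0179, 0, 0, 0, 0], [-0.0166, 0.0373, 0, 0, 0, 0], [-0.0198, 0.0575, 0, 0, 0, 0], [-0.0194, 0.078, 0, 0, 0, 0], [-0.0155, 0.0981, 0, 0, 0, 0]]
286 [535.4, 226.9] [[0.0073, 0.0191, 0, 0, 0, 0], [0.0179, 0.0367, 0, 0, 0, 0], [0.0313, 0.0521, 0, 0, 0, 0], [0.0472, 0.065, 0, 0, 0, 0], [0.0652, 0.075, 0, 0, 0, 0]]
336 [534.7, 266.6] [[0.0194, 0.0067, 0, 0, 0, 0], [0.0396, 0.0099, 0, 0, 0, 0], [0.0601, 0.0095, 0, 0, 0, 0], [0.0802, 0.0056, 0, 0, 0, 0], [0.0993, -0.0017, 0, 0, 0, 0]]
386 [511.6, 288.9] [[0.0142, -0.0082, 0, 0, 0, 0], [0.0271, -0.0183, 0, 0, 0, 0], [0.0385, -0.0301, 0, 0, 0, 0], [0.0481, -0.0433, 0, 0, 0, 0], [0.0558, -0.0578, 0, 0, 0, 0]]
426 [479.5, 291.2] [[0.0056, -0.0154, 0, 0, 0, 0], [0.009, -0.0314, 0, 0, 0, 0], [0.0102, -0.0478, 0, 0, 0, 0], [0.009, -0.0641, 0, 0, 0, 0], [0.0056, -0.0802, 0, 0, 0, 0]]
466 [453.5, 272.3] [[-0.0056, -0.0154, 0, 0, 0, 0], [-0.0133, -0.0299, 0, 0, 0, 0], [-0.0229, -0.0431, 0, 0, 0, 0], [-0.0343, -0.0549, 0, 0, 0, 0], [-0.0472, -0.065, 0, 0, 0, 0]]
506 [445.8, 241.1] [[-0.0142, -0.0082, 0, 0, 0, 0], [-0.0294, -0.0143, 0, 0, 0, 0], [-0.0453, -0.0183, 0, 0, 0, 0], [-0.0616, -0.02, 0, 0, 0, 0], [-0.078, -0.0194, 0, 0, 0, 0]]
546 [459.9, 212.2] [[-0.0161, 0.0028, 0, 0, 0, 0], [-0.0317, 0.0079, 0, 0, 0, 0], [-0.0465, 0.0151, 0, 0, 0, 0], [-0.0601, 0.0243, 0, 0, 0, 0], [-0.0722, 0.0352, 0, 0, 0, 0]]
586 [489.2, 199.1] [[-0.0105, 0.0126, 0, 0, 0, 0], [-0.0192, 0.0265, 0, 0, 0, 0], [-0.0259, 0.0414, 0, 0, 0, 0], [-0.0304, 0.0572, 0, 0, 0, 0], [-0.0327, 0.0734, 0, 0, 0, 0]]
```

>>> carry_out(
  increments=[
    [[-0.007, -0.0149, 0, 0, 0, 0], [-0.0175, -0.029, 0, 0, 0, 0], [-0.0315, -0.0415, 0, 0, 0, 0], [-0.0488, -0.0515, 0, 0, 0, 0], [-0.0687, -0.0584, 0, 0, 0, 0]],
  ],
)

```text
clock: 12.23
eef_pos: [444.8, 240.4, 99.7]
tcp_rot: [-3.141, 0.0, 1.571]
contact_force: [0.3, 0.3, -1.5]
opening: 0.28
```

>>> carry_out(
  increments=[
    [[-0.0201, 0.0039, 0, 0, 0, 0], [-0.0392, 0.0112, 0, 0, 0, 0], [-0.0568, 0.0218, 0, 0, 0, 0], [-0.0722, 0.0352, 0, 0, 0, 0], [-0.0851, 0.0512, 0, 0, 0, 0]],
  ],
)

```text
clock: 12.65
eef_pos: [467.0, 206.3, 99.7]
tcp_rot: [3.141, -0.0, 1.57]
contact_force: [-0.3, -0.5, 0.1]
opening: 0.28
```

>>> carry_out(
  increments=[
    [[-0.0099, 0.0179, 0, 0, 0, 0], [-0.0166, 0.0373, 0, 0, 0, 0], [-0.0198, 0.0575, 0, 0, 0, 0], [-0.0194, 0.078, 0, 0, 0, 0], [-0.0155, 0.0981, 0, 0, 0, 0]],
  ],
)

```text
clock: 13.07
eef_pos: [506.5, 201.0, 99.6]
tcp_rot: [3.141, -0.0, 1.57]
contact_force: [-0.1, -0.0, 0.5]
opening: 0.276
```

>>> carry_out(
  increments=[
    [[0.0073, 0.0191, 0, 0, 0, 0], [0.0179, 0.0367, 0, 0, 0, 0], [0.0313, 0.0521, 0, 0, 0, 0], [0.0472, 0.065, 0, 0, 0, 0], [0.0652, 0.075, 0, 0, 0, 0]],
  ],
)

```text
clock: 13.48
eef_pos: [535.9, 227.8, 99.5]
tcp_rot: [-3.141, 0.0, 1.57]
contact_force: [-0.6, 1.3, -0.1]
opening: 0.28
```

>>> carry_out(
  increments=[
    [[0.0194, 0.0067, 0, 0, 0, 0], [0.0396, 0.0099, 0, 0, 0, 0], [0.0601, 0.0095, 0, 0, 0, 0], [0.0802, 0.0056, 0, 0, 0, 0], [0.0993, -0.0017, 0, 0, 0, 0]],
  ],
)

```text
clock: 13.9
eef_pos: [534.6, 267.7, 99.7]
tcp_rot: [3.141, -0.0, 1.571]
contact_force: [0.8, -0.1, -0.8]
opening: 0.277
```

```bash
python3 - <<'E'
from h import *
s=sense();print(s["clock"],s["eef_pos"],s["contact_force"],s["opening"])
look(cams=("wrist","side"),tag="B")
E
```

```text
13.9 [534.61434791 267.71665136  99.68748351] [ 0.78532268 -0.11522128 -0.82693024] 0.27727276845312565
wrist 25 1724 [ -1.    7.7 -76.3] [-18.2  -9.3] [16.5 20.3]
wrist 40 245 [ -0.9   7.9 -59.2] [-8.9  3.3] [7.4 9.8]
wrist 55 256 [ -0.9   7.6 -45.5] [-8.7  3.1] [6.9 9.5]
wrist foot (array([533.75856912, 268.98755594]), np.float64(19.719658375100916)) [-20.4 -10.6 -88.9] [ 18.7  21.2 -80. ]
wrist big [(0.65, array([524.6, 305.5,  18. ]))]
side 25 339 [ -3.3   7.3 -76.6] [-19.3 -11.3] [15.7 19.2]
side 40 70 [ -4.    7.5 -59.6] [-10.1  -0.1] [ 5.  10.9]
side 55 54 [ -3.3   7.7 -45.3] [-9.9  2.8] [4.5 9.9]
side foot (array([533.47203025, 269.48691978]), np.float64(19.63529981484898)) [-21.1 -13.2 -88.6] [ 18.   20.9 -80. ]
side big [(0.85, array([527.2, 301.5,  14.1]))]
```

View pics/wristB.png

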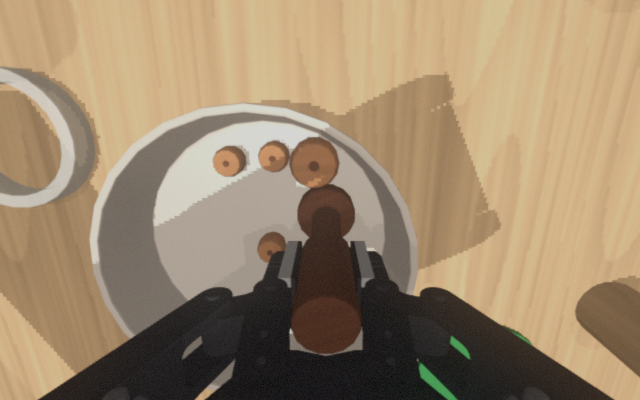

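The stirrer is upright and just touching the big bead from behind, at (314,162) in the picture. I'll push on, checking at each step.

>>> carry_out(
  increments=[
    [[0.0142, -0.0082, 0, 0, 0, 0], [0.0271, -0.0183, 0, 0, 0, 0], [0.0385, -0.0301, 0, 0, 0, 0], [0.0481, -0.0433, 0, 0, 0, 0], [0.0558, -0.0578, 0, 0, 0, 0]],
  ],
)

```text
clock: 14.52
eef_pos: [511.1, 288.1, 99.5]
tcp_rot: [-3.141, 0.003, 1.571]
contact_force: [1.1, -10.4, 0.3]
opening: 0.279
```

```bash
python3 - <<'E'
from h import *
s=sense();print(s["clock"],s["eef_pos"],s["contact_force"],s["opening"])
look(cams=("wrist",),tag="C")
E
```

```text
14.5167 [511.13474459 288.10556927  99.51835122] [  1.09920932 -10.40216443   0.33789022] 0.2789408564203514
wrist 25 1777 [ -1.5   2.4 -75.2] [-18.2 -15.3] [16.5 21.7]
wrist 40 425 [ -4.   11.7 -63.1] [-15.6  -1.9] [ 6.8 25. ]
wrist 55 197 [ -0.8   3.1 -45.9] [-8.4 -1. ] [6.8 4.8]
wrist foot (array([510.42747126, 281.24779388]), np.float64(19.71136772673217)) [-19.8  -2.5 -88.8] [ 18.6  13.2 -80. ]
wrist big [(0.55, array([499.5, 315.9,  21.3])), (0.2, array([513.1, 286.5,  66.8]))]
```

View pics/wristC.png

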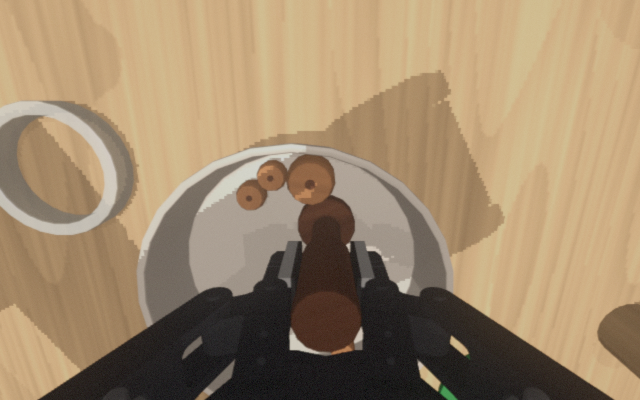

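The big bead moved on to about (500,316), but it is wedging the foot inward and the stirrer has tilted again in its weak direction (along y). I'll let it stand again and turn the jaws to lie along the bowl's radius there. Then I'll lap round and push from further out.

>>> carry_out(
  increments=[
    [[-0.01, 0, 0, 0, 0, 0], [-0.015, 0, 0, 0, 0, 0], [-0.015, 0, 0, 0, 0, 0]],
  ],
)

```text
clock: 14.87
eef_pos: [511.6, 282.9, 99.7]
tcp_rot: [-3.142, -0.0, 1.57]
contact_force: [-0.4, 0.3, -1.8]
opening: 0.274
```

>>> carry_out(
  increments=[
    [[0, 0, 0, 0, 0, 0], [0, 0, 0, 0, 0, 0], [0, 0, 0, 0, 0, 0], [0, 0, 0, 0, 0, 0], [0, 0, 0, 0, 0, 0]],
  ],
  hand=0.4,
)

```text
clock: 15.28
eef_pos: [511.8, 283.2, 99.7]
tcp_rot: [3.142, -0.0, 1.57]
contact_force: [-0.5, -0.1, -0.3]
opening: 0.604
```

>>> carry_out(
  increments=[
    [[0, 0, 0, 0, 0, 0], [0, 0, 0, 0, 0, 0], [0, 0, 0, 0, 0, 0], [0, 0, 0, 0, 0, 0], [0, 0, 0, 0, 0, 0]],
  ],
)

```text
clock: 15.7
eef_pos: [511.7, 283.1, 99.6]
tcp_rot: [3.142, -0.0, 1.57]
contact_force: [0.0, -0.5, -1.2]
opening: 0.596
```

```bash
python3 - <<'E'
from h import *
s=sense();print(s["clock"],s["eef_pos"],s["contact_force"],s["opening"])
look(cams=("wrist","side"),tag="D")
E
```

```text
15.7 [511.69673276 283.06438045  99.64732092] [ 0.04864508 -0.45705812 -1.15842562] 0.5963656323194814
wrist 25 1773 [ -1.5   1.2 -76.5] [-18.3 -17.3] [16.4 22.7]
wrist 40 294 [ -2.4   4.3 -60.7] [-12.4  -4.3] [ 7.2 24.2]
wrist 55 251 [ -0.9   0.6 -45.6] [-8.7 -3.6] [7.  2.4]
wrist foot (array([510.69352947, 276.32875515]), np.float64(19.41761849693728)) [-20.8 -18.6 -89. ] [ 18.7  13.2 -80. ]
wrist big []
side 25 375 [ -3.2   0.9 -76.8] [-18.4 -19.1] [15.7 22. ]
side 40 69 [ -2.9   2.  -60. ] [-9.7 -4. ] [ 6.7 21.8]
side 55 56 [ -2.9   0.9 -45.3] [-9.7 -3.7] [6.3 3.5]
side foot (array([510.71680824, 276.90591866]), np.float64(19.07221856442732)) [-20.5 -17.6 -88.9] [ 18.1  13.8 -80. ]
side big [(0.79, array([503.3, 311.4,  19.4]))]
```

View pics/wristD.png

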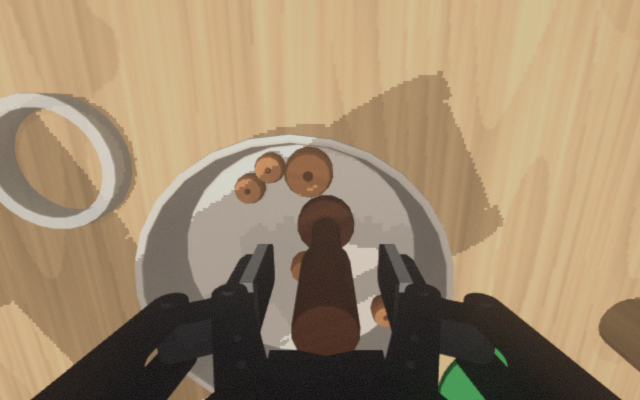

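>>> carry_out(
  increments=[
    [[-0.009, -0.0025, 0, 0, 0, 0], [-0.0175, -0.0025, 0, 0, 0, 0], [-0.0175, -0.0025, 0, 0, 0, 0.1], [-0.0175, -0.0025, 0, 0, 0, 0.2], [-0.0175, -0.0025, 0, 0, 0, 0.3]],
  ],
)

```text
clock: 16.32
eef_pos: [510.6, 275.6, 99.7]
tcp_rot: [-3.142, 0.0, 1.251]
contact_force: [0.1, -1.2, -0.3]
opening: 0.601
```

>>> carry_out(
  increments=[
    [[0, 0, 0, 0, 0, 0.11], [0, 0, 0, 0, 0, 0.22], [0, 0, 0, 0, 0, 0.33], [0, 0, 0, 0, 0, 0.44], [0, 0, 0, 0, 0, 0.55]],
  ],
)

```text
clock: 16.73
eef_pos: [510.6, 275.6, 99.6]
tcp_rot: [-3.142, 0.0, 0.674]
contact_force: [-0.4, 0.2, -0.2]
opening: 0.602
```

>>> carry_out(
  increments=[
    [[0, 0, 0, 0, 0, 0.11], [0, 0, 0, 0, 0, 0.22], [0, 0, 0, 0, 0, 0.33], [0, 0, 0, 0, 0, 0.44], [0, 0, 0, 0, 0, 0.55]],
  ],
)

```text
clock: 17.15
eef_pos: [510.6, 275.6, 99.6]
tcp_rot: [3.141, 0.0, 0.098]
contact_force: [-0.0, -0.5, 0.3]
opening: 0.604
```

```bash
python3 - <<'E'
from h import *
s=sense();print(s["clock"],s["eef_pos"],s["tcp_rot"],s["contact_force"],s["qpos"].round(2))
look(cams=("wrist","side"),tag="E")
rel((511,276,99),yaw=0)
E
```

```text
17.15 [510.61091554 275.63958875  99.64728928] [3.14146763e+00 1.65877068e-04 9.84644114e-02] [-0.01566414 -0.52364098  0.29467028] [ 0.49  0.47  1.85 -0.    0.82  1.96]
wrist 25 1686 [  5.9   1.7 -77.3] [-10.4 -16.8] [18.2 19.7]
wrist 40 228 [  7.2   1.1 -59.3] [ 2.4 -7.3] [9.1 8.9]
wrist 55 228 [  7.4   1.3 -45.5] [ 3.3 -6.7] [9.1 8.5]
wrist foot (array([505.23696848, 275.6948987 ]), np.float64(24.26855647688049)) [-15.8 -27.  -89. ] [ 19.8  27.8 -80. ]
wrist big [(0.82, array([501. , 315. ,  21.8])), (0.33, array([516.6, 279. ,  65.5]))]
side 25 329 [ -3.1   7.2 -77.4] [-17.4 -13.1] [16.3 18.8]
side 40 27 [ -3.6   6.7 -62.6] [-8.5  2.5] [ 4.6 10. ]
side foot (array([511.80932385, 272.07145385]), np.float64(22.730506462531167)) [-19.5 -26.3 -88.9] [ 17.7  20.6 -80. ]
side big [(0.52, array([501.4, 314.3,  18.6]))]
17.35 [510.7 275.8  99.6] [3.1415e+00 1.0000e-04 1.0830e-01] 0.5985798813965272
row [0.0009, -0.0004, 0.0016, 0.0001, 0.0001, 0.1034]
```

View pics/wristE.png

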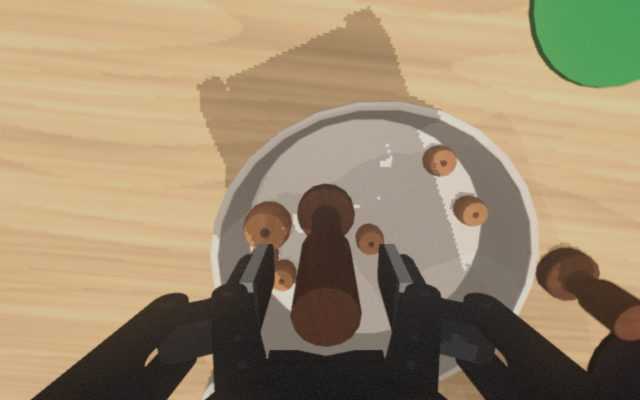

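The stirrer is upright and centred in the jaws, which now open along y. I'll regrip.

>>> carry_out(
  increments=[
    [[0, 0, 0, 0, 0, 0.103], [0, 0, 0, 0, 0, 0.103], [0, 0, 0, 0, 0, 0.103], [0, 0, 0, 0, 0, 0.103], [0, 0, 0, 0, 0, 0.103]],
  ],
  hand=1,
  squeeze=120,
)

```text
clock: 17.77
eef_pos: [511.0, 276.1, 100.0]
tcp_rot: [-3.141, -0.001, -0.0]
contact_force: [-0.5, -0.6, 5.6]
opening: 0.277
```

>>> carry_out(
  increments=[
    [[0, 0, 0, 0, 0, 0], [0, 0, 0, 0, 0, 0], [0, 0, -0.002, 0, 0, 0], [0, 0, -0.002, 0, 0, 0]],
  ],
)

```text
clock: 18.1
eef_pos: [510.3, 275.9, 100.2]
tcp_rot: [3.141, 0.001, -0.003]
contact_force: [-0.0, 0.4, -0.5]
opening: 0.28
```

```bash
python3 - <<'E'
from h import *
s=sense();print(s["clock"],s["eef_pos"],s["tcp_rot"],s["contact_force"],s["opening"])
f=optics.grab_frame("wrist");W=cloud(f);Z=W[...,2];e=s["eef_pos"]
m=(near(W,(492.5,246),78)&(Z>17)&(Z<40)&~near(W,e,23)).astype(np.uint8)
k,l,st,ce=cv2.connectedComponentsWithStats(m)
for i in range(1,k):
    if st[i,4]>60:
        p=W[l==i].mean(0); d=p[:2]-[492.5,246]; print(st[i,4],p.round(),"r",np.hypot(*d).round(),"ang",np.degrees(np.arctan2(d[1],d[0])).round())
E
```

```text
18.1 [510.34817681 275.90956126 100.21229863] [ 3.14131817e+00  7.24179624e-04 -2.70190401e-03] [-0.02334533  0.39628459 -0.51901903] 0.2799377802846676
579 [554. 209.  24.] r 72.0 ang -31.0
542 [524. 181.  23.] r 72.0 ang -64.0
1637 [501. 312.  30.] r 67.0 ang 82.0
599 [497. 244.  23.] r 5.0 ang -24.0
```

```bash
cat > path.py <<'E'
import numpy as np, json
from scipy.spatial.transform import Rotation as Ro
C=np.array([492.5,246.])
def R(a): return np.interp(a,[59,75,130,180,335,365],[35,31,31,43,43,48])
def P(a): return C+R(a)*np.array([np.cos(np.radians(a)),np.sin(np.radians(a))])
def Y(a): return np.interp(a,[410,600],[0,190])
a=59
while a<600:
    st=10 if a<385 else 6.5
    y0=Y(a); M=(Ro.from_euler("z",y0,degrees=True)*Ro.from_euler("x",180,degrees=True)).inv()
    rows=[]
    for k in range(1,6):
        d=P(a+st*k)-P(a); d=M.apply([d[0],d[1],0])/400
        rows.append([round(d[0],4),round(d[1],4),0,0,0,round(-(Y(a+st*k)-y0)/60,3)+0.0])
    print(a,"->",a+5*st,P(a+5*st).round(1).tolist(),Y(a+5*st),json.dumps(rows)); a+=5*st
E
python3 path.py
```

```text
59 -> 109 [482.4, 275.3] 0.0 [[-0.0159, -0.0009, 0, 0, 0, 0.0], [-0.0303, -0.0011, 0, 0, 0, 0.0], [-0.0437, -0.0025, 0, 0, 0, 0.0], [-0.0572, -0.0015, 0, 0, 0, 0.0], [-0.0703, 0.0017, 0, 0, 0, 0.0]]
109 -> 159 [457.1, 259.6] 0.0 [[-0.0123, 0.0055, 0, 0, 0, 0.0], [-0.0235, 0.013, 0, 0, 0, 0.0], [-0.0373, 0.0189, 0, 0, 0, 0.0], [-0.051, 0.0275, 0, 0, 0, 0.0], [-0.0634, 0.0393, 0, 0, 0, 0.0]]
159 -> 209 [454.9, 225.2] 0.0 [[-0.0104, 0.0148, 0, 0, 0, 0.0], [-0.0183, 0.0321, 0, 0, 0, 0.0], [-0.0176, 0.0508, 0, 0, 0, 0.0], [-0.013, 0.069, 0, 0, 0, 0.0], [-0.0054, 0.0861, 0, 0, 0, 0.0]]
209 -> 259 [484.3, 203.8] 0.0 [[0.0105, 0.0155, 0, 0, 0, 0.0], [0.0235, 0.029, 0, 0, 0, 0.0], [0.0387, 0.04, 0, 0, 0, 0.0], [0.0555, 0.0482, 0, 0, 0, 0.0], [0.0735, 0.0534, 0, 0, 0, 0.0]]
259 -> 309 [519.6, 212.6] 0.0 [[0.0186, 0.002, 0, 0, 0, 0.0], [0.0373, 0.0007, 0, 0, 0, 0.0], [0.0555, -0.0039, 0, 0, 0, 0.0], [0.0726, -0.0115, 0, 0, 0, 0.0], [0.0882, -0.022, 0, 0, 0, 0.0]]
309 -> 359 [539.5, 245.2] 0.0 [[0.0135, -0.013, 0, 0, 0, 0.0], [0.0245, -0.0282, 0, 0, 0, 0.0], [0.0343, -0.0444, 0, 0, 0, 0.0], [0.0
[... 873 characters left out ...]
33], [-0.0615, -0.027, 0, 0, 0, -0.542]]
506.5 -> 539.0 [444.5, 246.8] 129.0 [[-0.0109, -0.0081, 0, 0, 0, -0.108], [-0.0227, -0.015, 0, 0, 0, -0.217], [-0.0351, -0.0205, 0, 0, 0, -0.325], [-0.0481, -0.0245, 0, 0, 0, -0.433], [-0.0615, -0.027, 0, 0, 0, -0.542]]
539.0 -> 571.5 [451.6, 220.9] 161.5 [[-0.0109, -0.0081, 0, 0, 0, -0.108], [-0.0227, -0.015, 0, 0, 0, -0.217], [-0.0351, -0.0205, 0, 0, 0, -0.325], [-0.0481, -0.0245, 0, 0, 0, -0.433], [-0.0615, -0.027, 0, 0, 0, -0.542]]
571.5 -> 604.0 [471.5, 202.9] 190.0 [[-0.0109, -0.0081, 0, 0, 0, -0.108], [-0.0227, -0.015, 0, 0, 0, -0.217], [-0.0351, -0.0205, 0, 0, 0, -0.325], [-0.0481, -0.0245, 0, 0, 0, -0.433], [-0.0615, -0.027, 0, 0, 0, -0.475]]
```

>>> carry_out(
  increments=[
    [[-0.0159, 0.005, 0, 0, 0, 0], [-0.0303, 0.007, 0, 0, 0, 0], [-0.0437, 0.007, 0, 0, 0, 0], [-0.0572, 0.005, 0, 0, 0, 0], [-0.0703, 0.0017, 0, 0, 0, 0]],
  ],
)

```text
clock: 18.57
eef_pos: [481.7, 275.4, 100.4]
tcp_rot: [3.141, 0.0, -0.004]
contact_force: [-0.1, 0.6, -0.7]
opening: 0.277
```

>>> carry_out(
  increments=[
    [[-0.0123, 0.0055, 0, 0, 0, 0], [-0.0235, 0.013, 0, 0, 0, 0], [-0.0373, 0.0189, 0, 0, 0, 0], [-0.051, 0.0275, 0, 0, 0, 0], [-0.0634, 0.0393, 0, 0, 0, 0]],
  ],
)

```text
clock: 18.98
eef_pos: [456.6, 259.5, 100.5]
tcp_rot: [-3.142, 0.0, -0.003]
contact_force: [0.6, -0.6, -1.9]
opening: 0.277
```

>>> carry_out(
  increments=[
    [[-0.0104, 0.0148, 0, 0, 0, 0], [-0.0183, 0.0321, 0, 0, 0, 0], [-0.0176, 0.0508, 0, 0, 0, 0], [-0.013, 0.069, 0, 0, 0, 0], [-0.0054, 0.0861, 0, 0, 0, 0]],
  ],
)

```text
clock: 19.4
eef_pos: [455.1, 224.5, 100.5]
tcp_rot: [3.142, -0.0, -0.004]
contact_force: [0.4, 0.5, -1.2]
opening: 0.281
```

>>> carry_out(
  increments=[
    [[0.0105, 0.0155, 0, 0, 0, 0], [0.0235, 0.029, 0, 0, 0, 0], [0.0387, 0.04, 0, 0, 0, 0], [0.0555, 0.0482, 0, 0, 0, 0], [0.0735, 0.0534, 0, 0, 0, 0]],
  ],
)

```text
clock: 19.82
eef_pos: [485.1, 203.5, 100.4]
tcp_rot: [-3.142, -0.0, -0.004]
contact_force: [-0.4, 0.2, -0.4]
opening: 0.277
```

>>> carry_out(
  increments=[
    [[0.0186, 0.002, 0, 0, 0, 0], [0.0373, 0.0007, 0, 0, 0, 0], [0.0555, -0.0039, 0, 0, 0, 0], [0.0726, -0.0115, 0, 0, 0, 0], [0.0882, -0.022, 0, 0, 0, 0]],
  ],
)

```text
clock: 20.23
eef_pos: [520.4, 213.0, 100.4]
tcp_rot: [-3.142, -0.0, -0.004]
contact_force: [-0.1, 0.1, -1.3]
opening: 0.28
```

>>> carry_out(
  increments=[
    [[0.0135, -0.013, 0, 0, 0, 0], [0.0245, -0.0282, 0, 0, 0, 0], [0.0343, -0.0444, 0, 0, 0, 0], [0.0436, -0.0619, 0, 0, 0, 0], [0.0498, -0.0815, 0, 0, 0, 0]],
  ],
)

```text
clock: 20.65
eef_pos: [539.9, 246.0, 100.4]
tcp_rot: [-3.142, -0.0, -0.003]
contact_force: [0.1, -0.7, -1.7]
opening: 0.275
```

```bash
cat >> h.py <<'E'
def beads(cam="wrist"):
    s=sense();print(s["clock"],s["eef_pos"].round(1),s["tcp_rot"].round(3),s["contact_force"].round(1),s["opening"].round(3))
    f=optics.grab_frame(cam);W=cloud(f);Z=W[...,2];e=s["eef_pos"]
    m=(near(W,(492.5,246),78)&(Z>17)&(Z<40)&~near(W,e,23)).astype(np.uint8)
    k,l,st,ce=cv2.connectedComponentsWithStats(m)
    for i in range(1,k):
        if st[i,4]>60:
            p=W[l==i].mean(0); d=p[:2]-[492.5,246]; print(st[i,4],p.round(),"r",np.hypot(*d).round(),"ang",np.degrees(np.arctan2(d[1],d[0])).round())
E
python3 - <<'E'
from h import *
beads(); look(cams=("wrist",),tag="F")
E
```

```text
Traceback (most recent call last):
  File "h.py", line 35, in beads
    s=sense();print(s["clock"],s["eef_pos"].round(1),s["tcp_rot"].round(3),s["contact_force"].round(1),s["opening"].round(3))
                                                                                                       ^^^^^^^^^^^^^^^^^^
AttributeError: 'float' object has no attribute 'round'
```

```bash
sed -i 's/s\["opening"\].round(3)/s["opening"]/' h.py
python3 - <<'E'
from h import *
beads(); look(cams=("wrist",),tag="F")
E
```

```text
20.65 [539.9 246.  100.4] [-3.142e+00 -0.000e+00 -3.000e-03] [ 0.1 -0.7 -1.7] 0.275338533218557
456 [554. 208.  24.] r 72.0 ang -31.0
451 [524. 181.  23.] r 72.0 ang -64.0
1495 [504. 310.  29.] r 65.0 ang 80.0
wrist 25 1619 [  6.2   0.4 -77.6] [-10.4 -16.9] [18.2 17.7]
wrist 40 236 [  7.1   0.2 -59.3] [ 2.5 -7.8] [9.1 8.4]
wrist 55 220 [  7.4   0.3 -45.5] [ 3.6 -7.3] [9.  8.1]
wrist foot (array([540.74354576, 247.72216276]), np.float64(19.205671614169884)) [-13.1 -19.3 -89. ] [ 19.9  20.  -80. ]
wrist big [(0.69, array([498.2, 316.6,  19.9]))]
```

View pics/wristF.png

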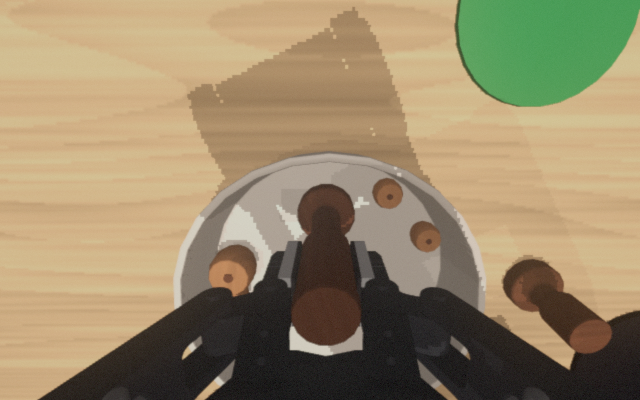

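The stirrer is upright, and the big bead is ahead at about 82° round the bowl. I'll approach at a 48 mm radius and push, turning the jaws along with it.

>>> carry_out(
  increments=[
    [[0.001, -0.0208, 0.002, 0, 0, 0], [-0.004, -0.0411, 0.002, 0, 0, 0], [-0.0125, -0.0602, 0.002, 0, 0, 0], [-0.0242, -0.0776, 0.002, 0, 0, 0], [-0.0388, -0.0926, 0.002, 0, 0, 0]],
  ],
)

```text
clock: 21.22
eef_pos: [524.1, 283.1, 100.0]
tcp_rot: [-3.141, -0.001, -0.003]
contact_force: [1.8, -0.7, 4.0]
opening: 0.275
```

>>> carry_out(
  increments=[
    [[-0.0108, -0.0083, 0, 0, 0, -0.092], [-0.0224, -0.0154, 0, 0, 0, -0.2], [-0.0347, -0.0211, 0, 0, 0, -0.308], [-0.0477, -0.0253, 0, 0, 0, -0.417], [-0.061, -0.0281, 0, 0, 0, -0.525]],
  ],
)

```text
clock: 21.63
eef_pos: [499.9, 294.0, 100.1]
tcp_rot: [3.141, -0.002, 0.553]
contact_force: [10.2, -9.3, 3.1]
opening: 0.28
```

```bash
python3 - <<'E'
from h import *
beads(); look(cams=("wrist","side"),tag="G")
E
```

```text
21.6333 [499.9 294.  100.1] [ 3.141e+00 -2.000e-03  5.530e-01] [10.2 -9.3  3.1] 0.27959982016262414
550 [554. 209.  23.] r 71.0 ang -31.0
822 [477. 316.  31.] r 71.0 ang 103.0
405 [499. 244.  23.] r 7.0 ang -18.0
496 [523. 182.  23.] r 71.0 ang -64.0
wrist 25 1916 [  2.3   5.4 -76.8] [-18.8 -16. ] [18.2 19.4]
wrist 40 244 [  4.1   5.1 -59.9] [-20.1  -4.6] [ 9.1 14.7]
wrist 55 223 [  6.4   4.5 -45.8] [ 0.5 -3.5] [9.1 9.5]
wrist foot (array([498.02147259, 294.48727549]), np.float64(20.614384347581208)) [-18.3 -19.4 -89. ] [ 20.3  23.8 -80. ]
wrist big [(0.61, array([469.2, 315. ,  19.8]))]
side 25 391 [ -2.2   7.  -77.3] [-20.1 -11.1] [17.2 19. ]
side 40 68 [ -1.9   7.9 -59.8] [-8.4  3.3] [ 7.5 10.4]
side 55 42 [ -0.6   8.4 -46.8] [-7.5  5.6] [ 7.3 10.2]
side foot (array([499.50908902, 295.0345099 ]), np.float64(18.850347235762733)) [-19.3 -16.5 -88.9] [ 19.5  21.5 -80. ]
side big [(0.66, array([471. , 308.8,  16.7]))]
```

View pics/wristG.png

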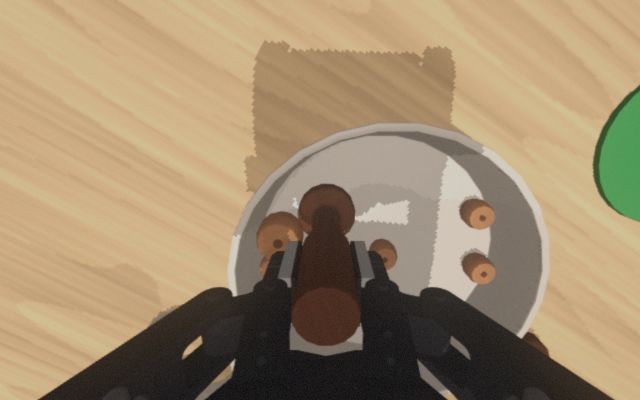

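View pics/sideG.png

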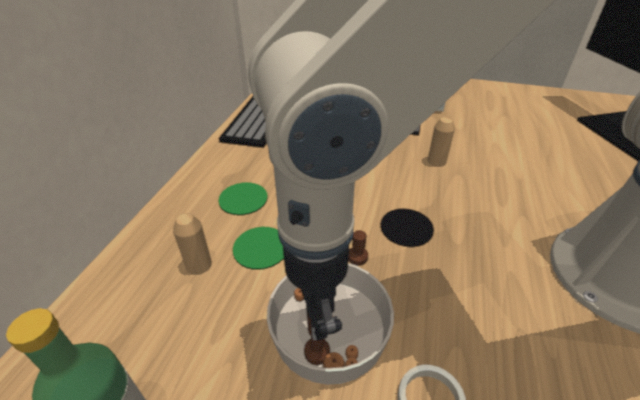

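That worked: the bead moved to about 108° and the stirrer stayed upright, with about 14 N at the wrist. I'll continue.

>>> carry_out(
  increments=[
    [[-0.0109, -0.0081, 0, 0, 0, -0.108], [-0.0227, -0.015, 0, 0, 0, -0.217], [-0.0351, -0.0205, 0, 0, 0, -0.325], [-0.0481, -0.0245, 0, 0, 0, -0.433], [-0.0615, -0.027, 0, 0, 0, -0.542]],
  ],
)

```text
clock: 22.3
eef_pos: [473.5, 290.7, 100.0]
tcp_rot: [3.141, -0.002, 1.118]
contact_force: [2.6, -0.0, 3.7]
opening: 0.276
```

```bash
python3 - <<'E'
from h import *
beads(); look(cams=("wrist","side"),tag="H")
E
```

```text
22.3 [473.5 290.7 100. ] [ 3.141e+00 -2.000e-03  1.118e+00] [ 2.6 -0.   3.7] 0.2762008448724662
781 [442. 296.  31.] r 71.0 ang 135.0
338 [499. 246.  23.] r 6.0 ang -2.0
528 [553. 210.  23.] r 71.0 ang -31.0
wrist 25 1868 [ -0.7   6.2 -77.1] [-23.7 -11.5] [17.2 19.3]
wrist 40 234 [  1.7   7.4 -59.4] [-24.2   0.3] [ 8.4 10.2]
wrist 55 221 [  2.7   7.8 -45.8] [-5.2  2. ] [ 8.3 10.2]
wrist foot (array([470.75499089, 290.85168889]), np.float64(20.445182713390803)) [-26.4 -17.2 -89. ] [ 19.4  21.1 -80. ]
wrist big [(0.7, array([433.5, 285.3,  21.6])), (0.2, array([491. , 248.4,   6.3]))]
side 25 427 [ -3.    6.7 -77.3] [-24.  -10.1] [17.1 19.6]
side 40 66 [ -3.6   7.6 -59.8] [-24.1  -2.3] [ 6.4 10.5]
side 55 57 [ -1.3   8.6 -45.6] [-8.6  4.5] [ 6.7 10.8]
side foot (array([471.76673807, 292.21470172]), np.float64(19.00677038312646)) [-26.1 -14.3 -88.9] [ 19.6  21.9 -80. ]
side big [(0.71, array([438.4, 285.4,  18.5]))]
```

View pics/wristH.png

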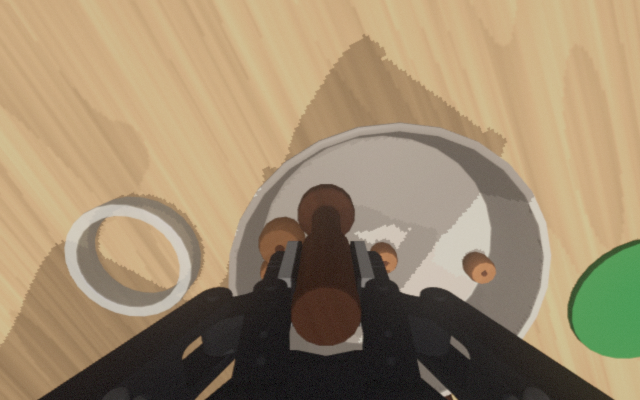

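The bead is now at about 143° and the stirrer is still upright.

>>> carry_out(
  increments=[
    [[-0.0109, -0.0081, 0, 0, 0, -0.108], [-0.0227, -0.015, 0, 0, 0, -0.217], [-0.0351, -0.0205, 0, 0, 0, -0.325], [-0.0481, -0.0245, 0, 0, 0, -0.433], [-0.0615, -0.027, 0, 0, 0, -0.542]],
  ],
)

```text
clock: 22.97
eef_pos: [453.1, 273.5, 100.1]
tcp_rot: [3.139, -0.001, 1.685]
contact_force: [3.0, 0.2, 1.2]
opening: 0.281
```

>>> carry_out(
  increments=[
    [[-0.0109, -0.0081, 0, 0, 0, -0.108], [-0.0227, -0.015, 0, 0, 0, -0.217], [-0.0351, -0.0205, 0, 0, 0, -0.325], [-0.0481, -0.0245, 0, 0, 0, -0.433], [-0.0615, -0.027, 0, 0, 0, -0.542]],
  ],
)

```text
clock: 23.38
eef_pos: [445.1, 247.9, 100.0]
tcp_rot: [3.139, -0.0, 2.252]
contact_force: [0.5, 2.3, 5.5]
opening: 0.281
```

```bash
python3 - <<'E'
from h import *
beads(); look(cams=("wrist","side"),tag="I")
E
```

```text
23.3833 [445.1 247.9 100. ] [ 3.139 -0.     2.252] [0.5 2.3 5.5] 0.280670018056725
900 [425. 222.  31.] r 71.0 ang -160.0
125 [496. 251.  22.] r 6.0 ang 54.0
242 [523. 181.  24.] r 72.0 ang -65.0
wrist 25 1884 [ -6.3   2.5 -76.9] [-19.2 -20. ] [14.6 19. ]
wrist 40 226 [ -6.    5.9 -59.5] [-10.4  -2.8] [ 2.6 10. ]
wrist 55 225 [ -6.2   6.7 -45.8] [-10.3  -0.4] [ 1.8 10. ]
wrist foot (array([443.29696641, 246.43809386]), np.float64(20.579512982704976)) [-21.4 -21.  -89. ] [ 18.  21. -80.]
wrist big [(0.93, array([431.8, 215.9,  16.9]))]
side 25 394 [ -2.9   4.1 -77.4] [-18.9 -18.6] [16.  19.5]
side 40 68 [ -2.    7.7 -59.8] [-10.    2.5] [ 7.1 11. ]
side 55 58 [ -1.9   8.6 -45.6] [-10.    2.8] [ 5.8 11. ]
side foot (array([443.83248992, 245.67884093]), np.float64(21.37812557013596)) [-21.1 -19.6 -88.9] [ 18.7  22.4 -80. ]
side big [(0.52, array([432.9, 211.9,  21.2]))]
```

View pics/wristI.png

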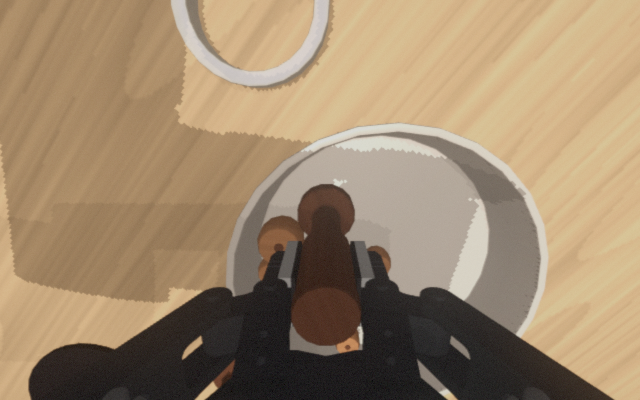

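The bead has been pushed all the way round to about 208°. This grip alone gave a continuous 480° of stirring with the foot down. Now I'll back off a little and lift out.

>>> carry_out(
  increments=[
    [[-0.0126, 0.0155, 0, 0, 0, 0], [-0.0126, 0.0155, -0.03, 0, 0, 0], [-0.0126, 0.0155, -0.1, 0, 0, 0], [-0.0126, 0.0155, -0.18, 0, 0, 0], [-0.0126, 0.0155, -0.25, 0, 0, 0]],
  ],
)

```text
clock: 24.05
eef_pos: [451.5, 246.9, 200.4]
tcp_rot: [-3.139, -0.001, 2.245]
contact_force: [0.7, -0.9, -0.8]
opening: 0.274
```

>>> carry_out(
  increments=[
    [[0, 0, -0.04, 0, 0, 0.11], [0, 0, -0.05, 0, 0, 0.22], [0, 0, -0.05, 0, 0, 0.33], [0, 0, -0.05, 0, 0, 0.44], [0, 0, -0.05, 0, 0, 0.55]],
  ],
)

```text
clock: 24.47
eef_pos: [451.7, 247.0, 219.3]
tcp_rot: [-3.14, 0.0, 1.664]
contact_force: [0.5, 0.4, -0.5]
opening: 0.279
```

```bash
python3 - <<'E'
from h import *
rel((606,-49,220))
f=optics.grab_frame("side"); cv2.imwrite("pics/sideJ.png",f["img"][:,:,::-1])
f=optics.grab_frame("top"); cv2.imwrite("pics/topJ.png",f["img"][:,:,::-1])
E
```

```text
24.4667 [451.7 247.  219.3] [-3.1401e+00  1.0000e-04  1.6638e+00] 0.27914206995826796
row [-0.7727, 0.3153, -0.0022, -0.0015, 0.0002, 0.0888]
```

View pics/sideJ.png

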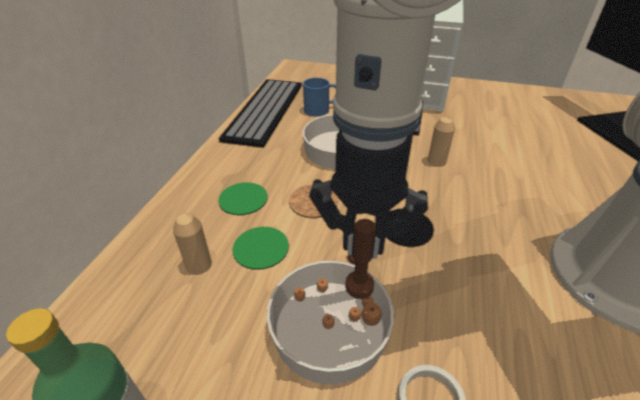

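The big bead (372,314) and all five small ones are in the bowl, and the stirrer hangs upright. Next is the move to the coaster.

>>> carry_out(
  increments=[
    [[-0.05, 0.02, 0, 0, 0, 0.03], [-0.13, 0.053, 0, 0, 0, 0.06], [-0.22, 0.09, 0, 0, 0, 0.089], [-0.31, 0.126, 0, 0, 0, 0.089], [-0.4, 0.163, 0, 0, 0, 0.089]],
  ],
)

```text
clock: 24.98
eef_pos: [533.7, 93.3, 219.3]
tcp_rot: [-3.14, -0.0, 1.583]
contact_force: [0.4, 0.6, -1.0]
opening: 0.275
```

```bash
python3 - <<'E'
from h import *
rel((606,-49,200))
E
```

```text
24.9833 [533.7  93.3 219.3] [-3.1404e+00 -2.0000e-04  1.5829e+00] 0.2754667595986844
row [-0.3578, 0.1764, 0.0479, -0.0011, -0.0002, 0.0116]
```

>>> carry_out(
  increments=[
    [[-0.09, 0.044, 0.01, 0, 0, 0], [-0.18, 0.089, 0.02, 0, 0, 0], [-0.27, 0.133, 0.03, 0, 0, 0], [-0.33, 0.163, 0.04, 0, 0, 0], [-0.355, 0.175, 0.048, 0, 0, 0]],
  ],
)

```text
clock: 25.4
eef_pos: [606.0, -50.0, 199.6]
tcp_rot: [-3.141, 0.0, 1.58]
contact_force: [-0.8, 0.4, -1.0]
opening: 0.276
```

>>> carry_out(
  increments=[
    [[0, 0, 0, 0, 0, 0], [0, 0, 0, 0, 0, 0], [0, 0, 0, 0, 0, 0]],
  ],
)

```text
clock: 25.65
eef_pos: [604.2, -45.6, 200.2]
tcp_rot: [-3.14, -0.001, 1.581]
contact_force: [-0.9, 0.3, -0.4]
opening: 0.278
```

```bash
python3 - <<'E'
from h import *
rel((606,-49,200)); e=sense()["eef_pos"]
for n in ["wrist","side","top"]:
    f=optics.grab_frame(n); cv2.imwrite(f"pics/{n}K.png",f["img"][:,:,::-1]); W=cloud(f);Z=W[...,2]
    m=near(W,(606,-49),70)&(Z>3.8)&(Z<8.5); q=W[m][:,:2]
    if m.sum()>50:
        c,rr=cv2.minEnclosingCircle(q.astype(np.float32)); print(n,"coaster",m.sum(),q.min(0),q.max(0),c,rr)
    for lo,hi in [(105,122),(124,136),(140,152)]:
        m=near(W,e,26)&(Z>lo)&(Z<hi);q=W[m]
        if m.sum()>12: print(n,lo,(q.mean(0)-e).round(1),(np.percentile(q,3,axis=0)-e).round(1),(np.percentile(q,97,axis=0)-e).round(1))
    print(n,[(d["confidence"],np.round(d["point"],1)) for d in nets.tip_of("coaster",n)])
E
```

```text
25.65 [604.2 -45.6 200.2] [-3.1403e+00 -6.0000e-04  1.5811e+00] 0.27795099780223165
row [-0.0085, 0.0043, 0.0005, -0.0012, -0.0006, 0.0098]
wrist coaster 6342 [550.85782405 -96.21540758] [659.91053055   5.36282185] (605.5120239257812, -49.42597579956055) 54.90398406982422
wrist 105 [ -1.3  10.5 -80.8] [-19.7 -10.  -89.6] [ 17.3  20.8 -78.3]
wrist 124 [ -1.2   7.3 -72.8] [-11.4  -1.6 -76.1] [  9.4  12.2 -64.7]
wrist 140 [ -1.    8.3 -53.9] [ -9.1   3.9 -59.4] [  7.3  10.3 -48.5]
wrist [(0.89, array([398.4, -25.5,   2.2])), (0.66, array([762.9, -12.7,   2.9])), (0.56, array([603.5, -48.1,  -1.1]))]
side coaster 1225 [ 550.52089008 -104.03267872] [659.03802484   6.67108162] (605.661865234375, -48.54713439941406) 55.61961364746094
side 105 [ -4.8  14.1 -83.8] [-20.   -5.3 -92.1] [ 15.1  21.9 -78.3]
side 124 [ -2.9   7.8 -71.4] [-10.5  -1.7 -76.1] [  6.4  12.2 -65. ]
side 140 [ -3.7   7.8 -54.4] [-10.    1.6 -59.9] [  4.7  11.4 -49. ]
side [(0.93, array([395.8, -20.5,   1.4])), (0.84, array([671.8, 110.3,   6. ])), (0.75, array([763.7, -14.4,   1.7])), (0.74, array([607.9, -51.6,   3.5]))]
top coaster 187 [ 553.98162944 -102.51044423] [605.14925639 -38.87500519] (580.673583984375, -70.6927261352539) 40.142635345458984
top 105 [-13.4   7.2 -80.8] [-17.5   0.5 -88.2] [ -6.5  12.  -78.3]
top [(0.91, array([667.7, 114.2,   1.5])), (0.86, array([396.8, -20.3,  -3.9])), (0.68, array([606.3, -53.7,   4.5])), (0.53, array([605. , -42.6, 167.9]))]
```

View pics/wristK.png

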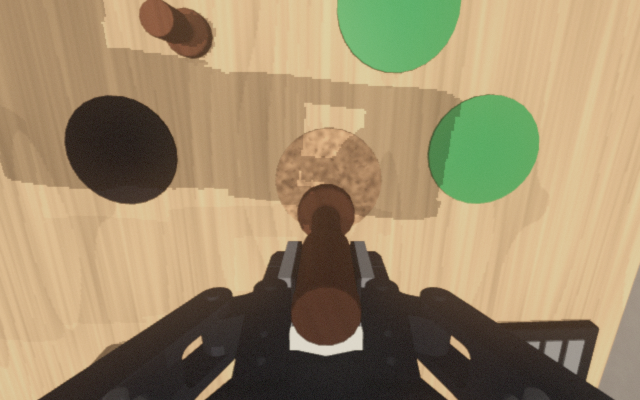

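The wrist view shows the cork coaster under the foot, centred at about (605.5,-49). I'll correct the offset and lower.

>>> carry_out(
  increments=[
    [[-0.011, 0.006, 0.03, 0, 0, 0.01], [-0.011, 0.006, 0.09, 0, 0, 0.01], [-0.011, 0.006, 0.16, 0, 0, 0.01], [-0.011, 0.006, 0.21, 0, 0, 0.01], [-0.011, 0.006, 0.24, 0, 0, 0.01]],
  ],
)

```text
clock: 26.37
eef_pos: [606.0, -51.2, 101.3]
tcp_rot: [-3.138, -0.0, 1.569]
contact_force: [-0.2, 0.2, -1.4]
opening: 0.277
```

>>> carry_out(
  increments=[
    [[0, 0, 0.003, 0, 0, 0], [0, 0, 0.006, 0, 0, 0], [0, 0, 0.008, 0, 0, 0], [0, 0, 0.008, 0, 0, 0]],
  ],
)

```text
clock: 26.7
eef_pos: [608.1, -51.3, 101.9]
tcp_rot: [3.14, 0.0, 1.569]
contact_force: [-0.5, -0.5, -0.6]
opening: 0.274
```

```bash
python3 - <<'E'
from h import *
rel((606.5,-50,98.5)); s=sense(); e=s["eef_pos"]; print(s["contact_force"])
for n in ["wrist","side"]:
    f=optics.grab_frame(n); cv2.imwrite(f"pics/{n}L.png",f["img"][:,:,::-1]); W=cloud(f);Z=W[...,2]
    d=np.hypot(W[...,0]-e[0],W[...,1]-e[1]); q=Z[(d>12)&(d<18)&(Z<40)&(Z>12)]; print(n,np.percentile(q,[5,25,50,75]))
    for lo,hi in [(12,25),(34,44),(50,60)]:
        m=near(W,e,26)&(Z>lo)&(Z<hi);q=W[m]
        if m.sum()>12: print(n,lo,(q.mean(0)-e).round(1),(np.percentile(q,3,axis=0)-e).round(1),(np.percentile(q,97,axis=0)-e).round(1))
E
```

```text
26.7 [608.1 -51.3 101.9] [3.1403e+00 1.0000e-04 1.5693e+00] 0.2744269469386023
row [0.0032, -0.0041, 0.0086, 0.0013, 0.0001, -0.0014]
[-0.48853776 -0.49017039 -0.63193006]
wrist [23.07446158 23.8849045  24.47933693 25.13332311]
wrist 12 [ -0.1   9.3 -79.4] [-17.5  -9.3 -88. ] [ 18.   20.7 -77. ]
wrist 34 [  0.1   8.4 -62.9] [ -7.9   3.7 -67.7] [  8.4  10.3 -58.3]
wrist 50 [ -0.2   8.5 -46.9] [ -8.    4.4 -51.4] [  7.6  10.3 -42.4]
side [22.40387756 23.43906004 24.08713521 24.66663681]
side 12 [ -3.3  11.2 -81.2] [-19.3 -10.4 -89.2] [ 16.4  21.8 -77.2]
side 34 [ -2.9   7.9 -62.9] [ -9.2   2.4 -67.8] [  5.1  11.  -58.7]
side 50 [ -3.1   8.  -47. ] [ -9.7   2.6 -51.1] [  5.   11.1 -42.2]
```

View pics/sideL.png

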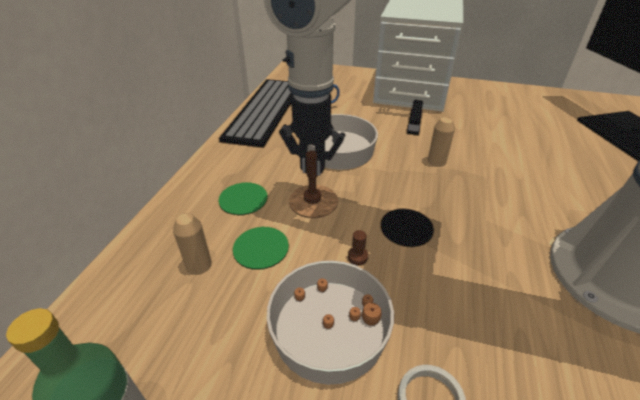

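>>> carry_out(
  increments=[
    [[0.0025, -0.005, 0.003, 0, 0, 0], [0.0025, -0.005, 0.006, 0, 0, 0], [0.0025, -0.005, 0.0085, 0, 0, 0], [0.0025, -0.005, 0.0085, 0, 0, 0]],
  ],
)

```text
clock: 27.13
eef_pos: [605.9, -50.1, 99.7]
tcp_rot: [3.14, -0.0, 1.569]
contact_force: [-4.0, -0.3, 14.4]
opening: 0.277
```

Contact is made at 14 N. I'll ease off slightly and release.

>>> carry_out(
  increments=[
    [[0, 0, -0.002, 0, 0, 0], [0, 0, -0.002, 0, 0, 0]],
  ],
)

```text
clock: 27.3
eef_pos: [605.8, -50.1, 99.7]
tcp_rot: [3.141, 0.0, 1.569]
contact_force: [-2.3, 1.0, 9.1]
opening: 0.277
```

>>> carry_out(
  increments=[
    [[0, 0, 0, 0, 0, 0], [0, 0, 0, 0, 0, 0], [0, 0, 0, 0, 0, 0], [0, 0, 0, 0, 0, 0], [0, 0, 0, 0, 0, 0]],
  ],
  hand=0.3,
)

```text
clock: 27.72
eef_pos: [605.4, -50.2, 98.5]
tcp_rot: [-3.141, -0.0, 1.569]
contact_force: [0.1, 0.4, 0.2]
opening: 0.703
```

```bash
python3 - <<'E'
from h import *
s=sense(); e=s["eef_pos"]; print(e,s["contact_force"],s["opening"])
for n in ["wrist","side"]:
    f=optics.grab_frame(n); cv2.imwrite(f"pics/{n}M.png",f["img"][:,:,::-1]); W=cloud(f);Z=W[...,2]
    for lo,hi in [(12,25),(34,44),(50,60)]:
        m=near(W,e,26)&(Z>lo)&(Z<hi);q=W[m]
        if m.sum()>12: print(n,lo,(q.mean(0)).round(1),(np.percentile(q,3,axis=0)).round(1),(np.percentile(q,97,axis=0)).round(1))
E
```

```text
[605.42150635 -50.21089337  98.46446319] [0.1000756  0.38967577 0.21329502] 0.7025355973966757
wrist 12 [605.2 -41.9  21.4] [587.4 -58.8  14.6] [622.9 -29.8  24.4]
wrist 34 [605.4 -41.8  39.1] [597.4 -46.4  34.4] [613.5 -39.9  43.6]
wrist 50 [605.4 -41.5  54.8] [597.7 -45.6  50.2] [612.9 -39.7  59.6]
side 12 [602.4 -40.1  19.9] [586.3 -60.1  12.7] [621.4 -29.1  24.3]
side 34 [602.9 -41.9  38.8] [596.1 -46.5  34.4] [611.  -39.4  43.2]
side 50 [602.4 -41.8  55. ] [595.8 -46.   50.6] [610.6 -39.1  59.7]
```

View pics/wristM.png

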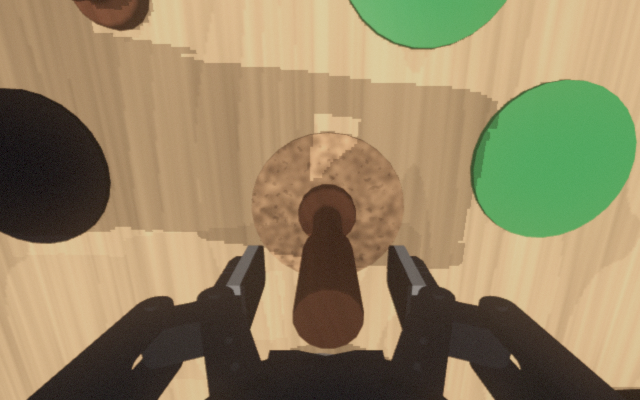

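It's standing upright at about (605,-49), well centred on the coaster. Opening fully and retreating upward.

>>> carry_out(
  increments=[
    [[0, 0, 0, 0, 0, 0], [0, 0, 0, 0, 0, 0], [0, 0, -0.03, 0, 0, 0], [0, 0, -0.08, 0, 0, 0], [0, 0, -0.16, 0, 0, 0]],
  ],
  hand=0,
)

```text
clock: 28.23
eef_pos: [603.7, -50.0, 161.6]
tcp_rot: [-3.137, -0.0, 1.569]
contact_force: [-0.3, 0.9, 0.6]
opening: 1.0
```

>>> carry_out(
  increments=[
    [[0, 0, -0.08, 0, 0, 0], [0, 0, -0.17, 0, 0, 0], [0, 0, -0.25, 0, 0, 0], [0, -0.05, -0.3, 0, 0, 0], [0, -0.12, -0.32, 0, 0, 0]],
  ],
)

```text
clock: 28.65
eef_pos: [559.9, -50.3, 295.4]
tcp_rot: [3.134, 0.001, 1.57]
contact_force: [0.4, -0.7, -0.0]
opening: 1.002
```

>>> carry_out(
  increments=[
    [[0, -0.1, 0, 0, 0, 0], [0, -0.2, 0, 0, 0, 0], [0, -0.27, 0, 0, 0, 0], [0, -0.27, 0, 0, 0, 0], [0, -0.27, 0, 0, 0, 0]],
  ],
)

```text
clock: 29.07
eef_pos: [448.6, -50.0, 291.9]
tcp_rot: [3.14, 0.0, 1.569]
contact_force: [0.8, -0.9, 0.7]
opening: 0.997
```

```bash
python3 - <<'E'
from h import *
print(sense()["clock"],sense()["eef_pos"])
for n in ["top","side"]:
    f=optics.grab_frame(n); cv2.imwrite(f"pics/{n}N.png",f["img"][:,:,::-1]); W=cloud(f);Z=W[...,2]
    for lo,hi in [(115,130),(12,22)]:
        m=near(W,(605,-49),30)&(Z>lo)&(Z<hi);q=W[m]
        if m.sum()>12: print(n,lo,q.min(0).round(1),q.max(0).round(1))
    print([(d["confidence"],np.round(d["point"],1)) for d in nets.tip_of("bigbead_center",n)],[(d["confidence"],np.round(d["point"],1)) for d in nets.tip_of("stirrer_center",n)])
E
```

```text
29.0667 [448.63074495 -49.99414361 291.93646121]
top 115 [594.9 -60.5 115.1] [619.2 -35.6 128.6]
top 12 [588.1 -66.3  12.3] [626.7 -30.   22. ]
[(0.82, array([433.1, 217.8,  17.3]))] [(0.68, array([606.4, -49.4,  68.7])), (0.64, array([491. , 240.7,   5.8]))]
side 115 [591.7 -60.4 115.3] [617.4 -33.9 127.1]
side 12 [585.7 -67.8  12.6] [623.8 -27.7  22. ]
[(0.86, array([432.1, 211.8,  17.9]))] [(0.57, array([606.5, -45.9,  67.9]))]
```

View pics/topN.png

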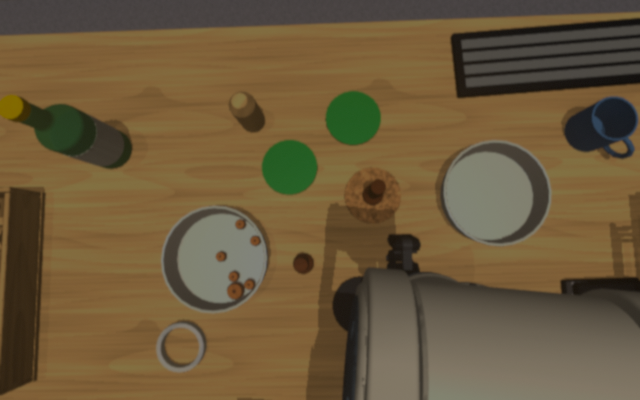

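View pics/sideN.png

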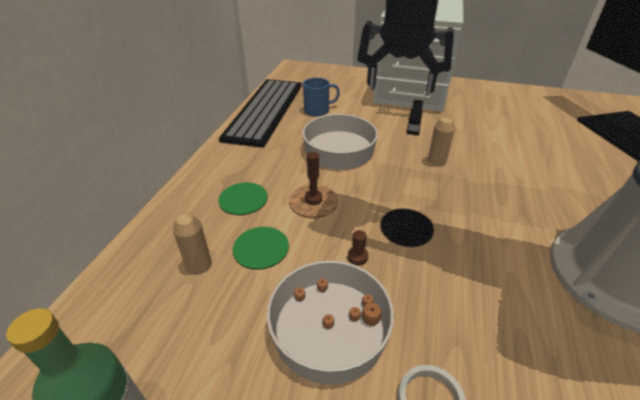

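Both views show the stirrer upright in the middle of the cork coaster, at (373,193) top and (314,190) side. The big bead and all five small ones are in the bowl, and the gripper is clear.

```bash
python3 -c "
from rig import r
print(r.sign_off())"
```

```text
the job is handed in; nothing more can be done
None
```

The job is handed in at about 29 s of the 59 s allowed. The beads are stirred and the stirrer stands upright in the middle of the cork coaster.

- **Stirring:** I set the foot down in the clear space nearest the robot, close to the bowl floor, and stirred anticlockwise. The stirrer twice pivoted in the jaws when the big bead wedged against the wall. Each time I let it stand on the bowl floor and regripped it, without lifting it out.
- **Final grip:** The last grip gave about 480° of unbroken stirring. The radius was mostly 43–48 mm, about 31 mm where I passed inside the bead. The big bead started at the far side and ended about 208° round.
- **Last checks:** The stirrer is at about (605.5, -49), and the coaster centre measured (605.5, -49); the cameras differ by 2–3 mm. The big bead and all five small beads are in the bowl, nothing fell, and the gripper is clear. The highest wrist force I saw was about 15 N.
- **Not perfect:** The foot sat roughly 1–3 mm above the bowl floor by my estimate. It touched the floor while tilted or released.

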